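# Find the trim gap with stepped gauge leaves

### The arm

A 6-joint arm with a two-finger parallel gripper is mounted at the origin on the work surface; the furniture and walls round the work are solid. World frame = base frame: x ahead of the robot, y to its left, z up, the work surface at z = 0. Lengths are in m, angles in degrees, forces in N, time in s.
With the tool pointing down it reaches from about 0.3 to 0.75 m from the base axis. Payload 8.5 kg.
Tool frame: the origin (TCP) lies between the finger pads; the fingertips stand 17 mm ahead of it and the grasp point (between the pads) lies 2 mm behind it (env.tip_reach is the distance from the TCP to the fingertips, in m); z points along the fingers, y is the line along which they close (so a half turn about z gives the same grasp; the last joint's range is limited). The gripper opens to 85 mm and grips with 20 to 120 N. Pads are 22 mm wide; open, the fingers measure 114 mm over their backs; the gripper's body (76 mm by 85 mm) begins 54 mm behind the grasp point. The pads swing forward as they close: fully open they stand 13 mm farther back than shut.
Start: joints at [-86.648, 21.807, 74.336, -0, 83.858, -12.336], TCP at [0.149, -0.529, 0.215] pointing down, gripper open.
Joint ranges: [-178.18, 178.18], [-50.72, 133.34], [12.68, 142.11], [-81.47, 261.47], [9.98, 163.14], [-165.26, 165.26]. Speed limits (degrees/s): [136.94, 136.94, 180, 180, 180, 180].

### API

Orientations are given as a 3x3 rotation matrix whose columns are the frame's x, y, z axes.
In Python, from rig import env, viewer gives the robot as it stands.
- The arm moves only by the tool move_arm, never from a script. Its argument "motion" is a list of rows, each a list of 2 entries, a list of its own where there are three numbers: the shift along the tool's x, y, z normalised to -1 to 1, where 1 is 50 mm, then the turn, a rotation vector about the tool's x, y, z normalised to -1 to 1, where 1 is 8 degrees. A call has 1 to 20 rows; each row shifts and turns the commanded pose from where the row before left it, along the tool's axes as they then stand; what a row does not reach is not made up. A row lasts 1/10 s, in which the tool goes at most 50 mm and 8.59 degrees, less where a joint would pass 70% of its speed; a pose out of reach is approached as far as the arm can. A call with a number of a shift or a turn outside -1 to 1 is refused whole. A call with a gripper value outside its range is refused whole. "claw" is the closure, from 0 (fully open) to 1 (shut), set as the call begins (left out, the last holds). The fingers move at their own pace and stop on an object; "force" is the grip in N (left out, the last holds). Time passes only in rows, so rows that do not move let the fingers close. It gives the time, the measured TCP pose, the force, the opening and the grip force at its end, in the units of the state.
- env.observe(): the state, without advancing time (a new reading comes with each control period).
- viewer.get_image(name): name is "scene" or "top" or "wrist"; returns a dict with "frame" (480x640x3 uint8, red, green, blue), "depth" (480x640 float32, m along the optical axis (not along the pixel's ray), 0 where there is no reading), "fx", "fy", "cx", "cy" (pixels), "k1" (the pictures are not rectified: a ray, as slopes to the right and down, at radius r is drawn at 1 + k1 r^2 times it, then the intrinsics apply), "eye" and "attitude" of the camera in the world; the wrist camera has in their place "T_tool_cam" (4x4, takes a point from camera to tool coordinates, whose origin is the TCP and whose axes are the flange's). Camera axes: x right, y up, looking along -z (the intrinsics and any distortion apply to the point x, -y, -z); pixel columns grow to the right and rows downward; lengths in m; the calibration is good to about 2 mm. A picture is of the moment at which its call begins: read the wrist's pose just before it.
- env.close_job(): hands the job in; it is judged then, once.
The state is a dict: "time_s": time; "q": joint angles; "qvel": joint speeds; "joint_efforts": joint torques, N m; "position": TCP position; "tool_rot": TCP orientation; "ft_force": force on the tool from outside, world axes, zero at the start; "wrist_torque": the same for the moment, N m; "grip_width": finger opening in m; "gripper_force": force on a finger pad.
Only numpy, scipy, OpenCV 4.12 (cv2) and the standard library are available. Lean on these libraries where they do the work, as an engineer would, in place of code of your own. Each camera call takes 0.05 s, during which the arm holds its last target. There are 200 camera calls.

### The job

Find the height to which the work rest of the lead-trimming fixture is set: try the stepped gauge leaves from the rack in the gap under the knife bar, flat on the rest and nose first, the thinnest first and then the next thicker one each time, until one goes in with its nose but binds with its step against the bar's edge. Push gently, and leave that leaf lying in the gap with its step up against the bar; each leaf that goes in past its step is too thin and goes back flat into a channel of the rack, and the ones not needed stay there. Leave the bottle, the capacitor can and the spare die where they are.

Things in the scene. Friction and masses are not known exactly. Their poses are not given: they have to be found in the camera images.
- trim_fixture: bench lead-trimming fixture, fixed: dark base plate 12 mm thick (x -60 to +66, y -62 to +62 mm), two blue side cheeks 92 mm apart, a fixed steel knife bar between them, a blue drive head above with an aluminium cylinder on top (242 mm tall in all). Origin: on the bench below the middle of the bar's front edge; x points into the gap, the way leaves go in; z up
- bar_edge (a point): middle of the knife bar's lower front edge, 60 mm above the bench, fixture's axes. The bar's underside is level from here 40 mm inward. Under it the rigid level work rest: 44 mm wide, from 72 mm before this edge to 48 mm behind it. Its height is set at random: the gap under the bar is 7.2 to 15.2 mm (rest top 44.8 to 52.8 mm above the bench)
- head_edge (a point): middle of the drive head's lower front edge, 30 mm out in front of the bar's edge and 100 mm above the bench, fixture's axes. The head is 116 mm wide and rises from here to 186 mm, so it overhangs the mouth: a hand pointing straight down hits it before a leaf is home; one that leans back 25 to 45 degrees, as the leaves' grips do, clears it
- gauge_rack: fixed dark steel block 80 (x) by 154 (y) by 14.5 mm with three channels along x, 34 mm wide, centred at y -52, 0, +52 mm, floor 8 mm up, shut by a bar at x +34 to +40, open at x -40. Leaves lie in them in any order, nose to +x, origin near x = 0, grips out over the open end, 38 mm free between grips. Origin: centre of its underside, z up
- leaf_thin: the thinnest of three stepped steel gauge leaves, about 70 g: a flat blade 18 mm wide, flat underside; nose 6 mm thick, 25 mm long (x 0 to +25 mm, rounded front edge), then a step up to a body 10 mm thick, 34 mm long (x -34 to 0). Origin: on the underside, mid-width, below the step; x points to the nose, y across, z up
- leaf_thin_grip (a point): centre of the thinnest leaf's black grip, at (-53, 0, +42) mm in the leaf's frame, same axes. The grip is 14 mm wide (y), 14 mm thick and 44 mm long, on a slim tang; it leans back from the nose, 38 degrees from vertical in the leaf's x-z plane, top 63 mm above the leaf's underside
- leaf_middle: the middle of three stepped steel gauge leaves, about 105 g: a flat blade 23 mm wide, flat underside; nose 9 mm thick, 25 mm long (x 0 to +25 mm, rounded front edge), then a step up to a body 13 mm thick, 34 mm long (x -34 to 0). Origin: on the underside, mid-width, below the step; x points to the nose, y across, z up
- leaf_middle_grip (a point): centre of the middle leaf's black grip, at (-53, 0, +42) mm in the leaf's frame, same axes. The grip is 14 mm wide (y), 14 mm thick and 44 mm long, on a slim tang; it leans back from the nose, 38 degrees from vertical in the leaf's x-z plane, top 63 mm above the leaf's underside
- leaf_thick: the thickest of three stepped steel gauge leaves, about 140 g: a flat blade 28 mm wide, flat underside; nose 12 mm thick, 25 mm long (x 0 to +25 mm, rounded front edge), then a step up to a body 16 mm thick, 34 mm long (x -34 to 0). Origin: on the underside, mid-width, below the step; x points to the nose, y across, z up
- leaf_thick_grip (a point): centre of the thickest leaf's black grip, at (-53, 0, +42) mm in the leaf's frame, same axes. The grip is 14 mm wide (y), 14 mm thick and 44 mm long, on a slim tang; it leans back from the nose, 38 degrees from vertical in the leaf's x-z plane, top 63 mm above the leaf's underside
- flux_bottle: bystander: small flux bottle, 40 mm across, 116 mm tall with its needle cap, light, stands upright; origin at the centre of its foot
- capacitor: bystander: dark blue capacitor can, 25 mm across, 46 mm tall, standing; origin at the centre of its foot
- spare_die: bystander: small steel cutter die, 28 x 60 x 18 mm, lying on the bench; origin at the centre of its underside

How it is judged (in metres and radians):
On the way, in this order (a step that is already met when the one before it is completed fails the run):
1. the thinnest leaf is put with its nose in the gap (x of leaf_thin in the frame of trim_fixture between -0.02 and 0.03 m and y of leaf_thin in the frame of trim_fixture between -0.015 and 0.015 m and z of leaf_thin in the frame of trim_fixture between 0.042 and 0.056 m), for 0.02 s.
2. the thinnest leaf bears with its step on the bar or, where it passes, the middle leaf's nose is in the gap (((x of leaf_thin in the frame of trim_fixture between -0.004 and 0.004 m and y of leaf_thin in the frame of trim_fixture between -0.015 and 0.015 m and z of leaf_thin in the frame of trim_fixture between 0.0497 and 0.056 m and contact force between leaf_thin and trim_fixture above 0.3 N) or (x of leaf_middle in the frame of trim_fixture between -0.02 and 0.03 m and y of leaf_middle in the frame of trim_fixture between -0.015 and 0.015 m and z of leaf_middle in the frame of trim_fixture between 0.042 and 0.056 m))).
3. the thinnest leaf that bound is let go, or the middle leaf bears with its step on the bar, or, where that passes too, the thickest leaf's nose is in the gap ((((x of leaf_thin in the frame of trim_fixture between -0.004 and 0.004 m and y of leaf_thin in the frame of trim_fixture between -0.015 and 0.015 m and z of leaf_thin in the frame of trim_fixture between 0.0497 and 0.056 m) and contact force between the fingers and leaf_thin below 0.05 N) or (x of leaf_middle in the frame of trim_fixture between -0.004 and 0.004 m and y of leaf_middle in the frame of trim_fixture between -0.015 and 0.015 m and z of leaf_middle in the frame of trim_fixture between 0.0467 and 0.056 m and contact force between leaf_middle and trim_fixture above 0.3 N) or (x of leaf_thick in the frame of trim_fixture between -0.02 and 0.03 m and y of leaf_thick in the frame of trim_fixture between -0.015 and 0.015 m and z of leaf_thick in the frame of trim_fixture between 0.042 and 0.056 m))).
At the end, for the whole second after the job is handed in: The leaf that binds (nose thinner, body thicker than the gap) lies flat on the rest in the gap, its step within 4 mm of the bar's edge, within 15 mm of mid-width, within 0.2 rad of straight; the two others lie flat in channels of the rack; all released and at rest ((((x of leaf_thin in the frame of trim_fixture between -0.004 and 0.004 m and y of leaf_thin in the frame of trim_fixture between -0.015 and 0.015 m and z of leaf_thin in the frame of trim_fixture between 0.0497 and 0.056 m and angle between leaf_thin's own z axis and vertical below 0.12 rad and angle between the x axis of leaf_thin and the x axis of trim_fixture, either way round below 0.2 rad and linear speed of leaf_thin below 0.02 m/s and contact force between the fingers and leaf_thin below 0.05 N) and (x of leaf_middle in the frame of gauge_rack between -0.022 and 0.02 m and y of leaf_middle in the frame of gauge_rack between -0.065 and 0.065 m and z of leaf_middle in the frame of gauge_rack between 0.005 and 0.0115 m and angle between leaf_middle's own z axis and vertical below 0.1 rad and linear speed of leaf_middle below 0.02 m/s and contact force between the fingers and leaf_middle below 0.05 N) and (x of leaf_thick in the frame of gauge_rack between -0.022 and 0.02 m and y of leaf_thick in the frame of gauge_rack between -0.065 and 0.065 m and z of leaf_thick in the frame of gauge_rack between 0.005 and 0.0115 m and angle between leaf_thick's own z axis and vertical below 0.1 rad and linear speed of leaf_thick below 0.02 m/s and contact force between the fingers and leaf_thick below 0.05 N)) or ((x of leaf_middle in the frame of trim_fixture between -0.004 and 0.004 m and y of leaf_middle in the frame of trim_fixture between -0.015 and 0.015 m and z of leaf_middle in the frame of trim_fixture between 0.0467 and 0.056 m and angle between leaf_middle's own z axis and vertical below 0.12 rad and angle between the x axis of leaf_middle and the x axis of trim_fixture, either way round below 0.2 rad and linear speed of leaf_middle below 0.02 m/s and contact force between the fingers and leaf_middle below 0.05 N) and (x of leaf_thin in the frame of gauge_rack between -0.022 and 0.02 m and y of leaf_thin in the frame of gauge_rack between -0.065 and 0.065 m and z of leaf_thin in the frame of gauge_rack between 0.005 and 0.0115 m and angle between leaf_thin's own z axis and vertical below 0.1 rad and linear speed of leaf_thin below 0.02 m/s and contact force between the fingers and leaf_thin below 0.05 N) and (x of leaf_thick in the frame of gauge_rack between -0.022 and 0.02 m and y of leaf_thick in the frame of gauge_rack between -0.065 and 0.065 m and z of leaf_thick in the frame of gauge_rack between 0.005 and 0.0115 m and angle between leaf_thick's own z axis and vertical below 0.1 rad and linear speed of leaf_thick below 0.02 m/s and contact force between the fingers and leaf_thick below 0.05 N)) or ((x of leaf_thick in the frame of trim_fixture between -0.004 and 0.004 m and y of leaf_thick in the frame of trim_fixture between -0.015 and 0.015 m and z of leaf_thick in the frame of trim_fixture between 0.042 and 0.056 m and angle between leaf_thick's own z axis and vertical below 0.12 rad and angle between the x axis of leaf_thick and the x axis of trim_fixture, either way round below 0.2 rad and linear speed of leaf_thick below 0.02 m/s and contact force between the fingers and leaf_thick below 0.05 N) and (x of leaf_thin in the frame of gauge_rack between -0.022 and 0.02 m and y of leaf_thin in the frame of gauge_rack between -0.065 and 0.065 m and z of leaf_thin in the frame of gauge_rack between 0.005 and 0.0115 m and angle between leaf_thin's own z axis and vertical below 0.1 rad and linear speed of leaf_thin below 0.02 m/s and contact force between the fingers and leaf_thin below 0.05 N) and (x of leaf_middle in the frame of gauge_rack between -0.022 and 0.02 m and y of leaf_middle in the frame of gauge_rack between -0.065 and 0.065 m and z of leaf_middle in the frame of gauge_rack between 0.005 and 0.0115 m and angle between leaf_middle's own z axis and vertical below 0.1 rad and linear speed of leaf_middle below 0.02 m/s and contact force between the fingers and leaf_middle below 0.05 N)))); the robot touches nothing.
It fails at once if a leaf is forced against the fixture with more than 40 N (contact force between any of leaf_thin, leaf_middle, leaf_thick and trim_fixture above 40 N).
It fails at once if a bystander is moved by more than 20 mm or tipped (distance of any of flux_bottle, capacitor, spare_die from where it was at the start of the episode above 0.02 m or angle between any of flux_bottle, capacitor, spare_die's own z axis and vertical above 0.3 rad).
It also fails if it takes over 72 s, if anything falls off the work surface, if the arm or the gripper's body presses on something with over 40 N, if the wrist force passes 120 N, or if a joint passes its speed limit or range.

## Working session

There is one attempt and no reset: what is moved stays moved. The work goes in short steps, Python scripts to look and compute and a tool call to move; the robot and the scene stay as the last step left them, time stands still between calls to the robot, and variables do not carry over. Pictures are saved under pics/ and viewed, at most 10 in all, crops included, and the job is handed in when it is done.

Besides the shell and the picture viewer there is one more tool, called after "Emit:" as a command line: name --argument value ..., lists and objects as JSON in quotes. move_arm: Moves the arm, as the interface text tells. Scaled input: -1 to 1 covers 50 mm each way for a shift and 8 degrees each way for a turn. Its arguments: {"type":"object","properties":{"motion":{"type":"array","items":{"type":"array"}},"claw":{"type":"number"},"force":{"type":"number"}},"required":["motion"]}

```bash
ls; mkdir -p pics; python3 - <<'E'
from rig import env, viewer
import cv2,numpy as np
s=env.observe();print(s['time_s'],s['position'],s['tool_rot'],env.tip_reach)
for n in['scene','top']:
    d=viewer.get_image(n);cv2.imwrite(f'pics/{n}0.png',d['frame'][:,:,::-1]);np.savez(f'pics/{n}0.npz',**d)
    print(n,{k:d[k] for k in d if k not in('frame','depth')})
E
```

```text
pics
0.0 [ 0.14870384 -0.529176    0.21430306] [[ 9.62747070e-01  2.70403538e-01 -7.42102581e-05]
 [ 2.70403336e-01 -9.62745933e-01  1.51783592e-03]
 [ 3.38982579e-04 -1.48135879e-03 -9.99998845e-01]] 0.017
scene {'fx': 477.8106751918346, 'fy': 477.8106751918346, 'cx': 323.3933634743312, 'cy': 245.34300778997738, 'k1': -0.03394884815453522, 'eye': array([0.8321057 , 0.07964528, 0.78835905]), 'attitude': array([[-0.6950069 , -0.60007608,  0.39607337],
       [ 0.71899179, -0.57695408,  0.38752394],
       [-0.0040277 ,  0.55410531,  0.83243683]])}
top {'fx': 450.8228748206243, 'fy': 450.8228748206243, 'cx': 322.46549321362636, 'cy': 241.72517114935835, 'k1': -0.041091517350616336, 'eye': array([ 0.40412086, -0.23104217,  0.94273187]), 'attitude': array([[ 0.01571923,  0.99784507, -0.06370341],
       [-0.9998519 ,  0.01613336,  0.00599175],
       [ 0.00700659,  0.06359979,  0.99795089]])}
```

View pics/scene0.png

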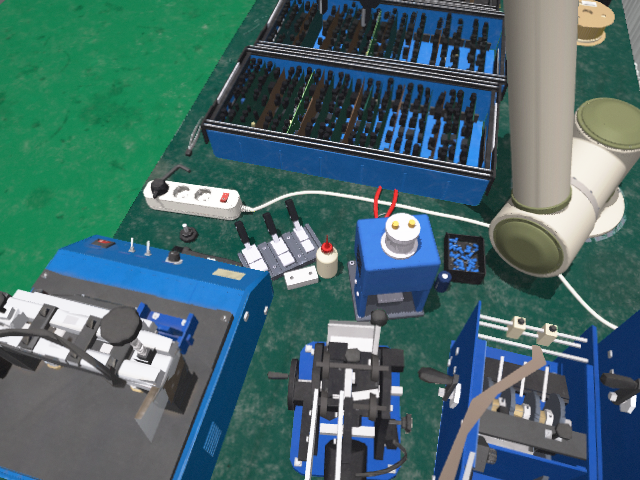

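View pics/top0.png

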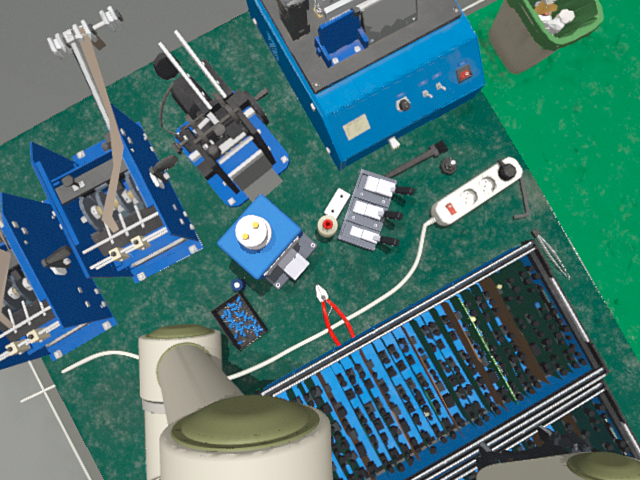

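The scene shows the fixture at about (395,260) and the rack at (280,250). In the top view the fixture is at (265,245) with its rest toward lower right, and the rack is at (370,210) with the grips toward the right. I'll enlarge both.

```bash
cat > h.py <<'E'
import numpy as np,cv2
def load(f): return dict(np.load(f))
def rays(d,uv):
    uv=np.atleast_2d(np.array(uv,float)); K=np.array([[d['fx'],0,d['cx']],[0,d['fy'],d['cy']],[0,0,1]],float)
    p=cv2.undistortPoints(uv[:,None],K,np.array([float(d['k1']),0,0,0]))[:,0]
    return np.c_[p[:,0],-p[:,1],-np.ones(len(p))]
def cam(d,s=None):
    if 'T_tool_cam' in d:
        T=d['T_tool_cam'];R=s['tool_rot'];return R@T[:3,:3],s['position']+R@T[:3,3]
    return d['attitude'],d['eye']
def world(d,uv,s=None):   # by depth
    uv=np.atleast_2d(uv);r=rays(d,uv);R,e=cam(d,s)
    z=d['depth'][uv[:,1].astype(int),uv[:,0].astype(int)]
    return (r*z[:,None])@R.T+e
def atz(d,uv,h,s=None):
    R,e=cam(d,s);r=rays(d,uv)@R.T
    return e+r*((h-e[2])/r[:,2])[:,None]
def cloud(d,u0,u1,v0,v1,s=None):
    g=np.mgrid[v0:v1,u0:u1];uv=np.c_[g[1].ravel(),g[0].ravel()];return uv,world(d,uv,s)
E
python3 - <<'E'
from h import *
d=load('pics/top0.npz');f=d['frame'][:,:,::-1]
a=cv2.resize(f[160:260,330:430],(600,600),interpolation=cv2.INTER_CUBIC)
cv2.imwrite('pics/c1.png',a)
uv,P=cloud(d,330,430,160,260)
for lo,hi in[(-.005,.004),(.006,.010),(.0125,.0165),(.04,.07)]:
    m=(P[:,2]>lo)&(P[:,2]<hi);print(lo,m.sum(),P[m].min(0).round(3) if m.any() else'',P[m].max(0).round(3) if m.any() else'')
uv,P=cloud(d,215,330,190,290)
h=np.histogram(P[:,2],bins=np.arange(-.01,.26,.004));print([(round(float(b),3),int(c)) for c,b in zip(*h) if c>20])
print(world(d,[[295,263],[300,262],[290,268],[310,245],[285,285]]).round(4))
E
```

```text
-0.005 5534 [ 0.428 -0.461 -0.005] [ 0.642 -0.25   0.004]
0.006 617 [ 0.431 -0.45   0.006] [ 0.641 -0.252  0.01 ]
0.0125 1063 [ 0.448 -0.458  0.013] [ 0.634 -0.251  0.016]
0.04 532 [ 0.456 -0.415  0.04 ] [ 0.629 -0.25   0.07 ]
[(-0.006, 285), (-0.002, 3778), (0.002, 1094), (0.006, 83), (0.01, 685), (0.014, 333), (0.018, 58), (0.03, 29), (0.034, 54), (0.038, 130), (0.042, 215), (0.046, 373), (0.058, 26), (0.062, 57), (0.066, 41), (0.082, 37), (0.17, 54), (0.174, 25), (0.178, 86), (0.182, 1096), (0.186, 1712), (0.19, 147), (0.194, 32), (0.23, 583), (0.234, 112), (0.238, 29), (0.242, 38)]
[[ 0.4182 -0.1824  0.0432]
 [ 0.4203 -0.1925  0.0473]
 [ 0.4081 -0.1728  0.046 ]
 [ 0.4564 -0.2109  0.0101]
 [ 0.3728 -0.1603  0.0029]]
```

View pics/c1.png

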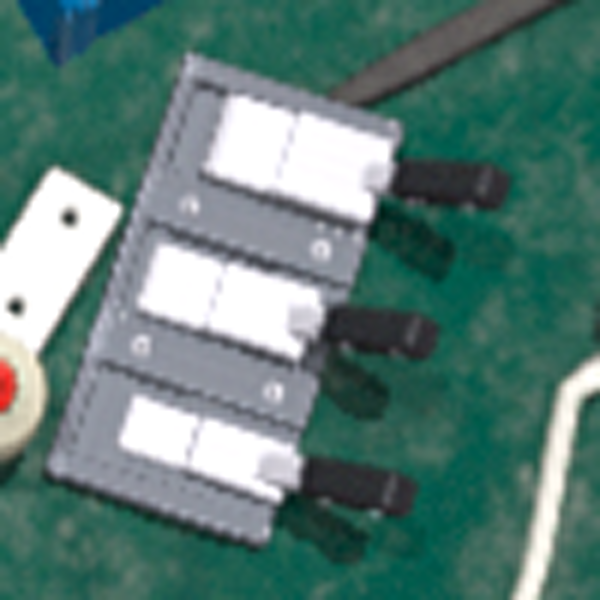

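The crop shows the rack corners at about (190,58), (400,125), (265,545) and (48,475). The thick leaf is at the top, the middle one in the centre and the thin one at the bottom, with grips to the right. Next are the poses.

```bash
python3 - <<'E'
from h import *
d=load('pics/top0.npz');f=d['frame'][:,:,::-1]
c=np.array([[190,58],[400,125],[265,545],[48,475]])/6.+[330,160]-0.4
W=atz(d,c,.0145)[:,:2];print('rack',W.round(4))
n=lambda a:np.round(np.linalg.norm(a)*1e3,1)
print('sizes',n(W[0]-W[1]),n(W[3]-W[2]),n(W[0]-W[3]),n(W[1]-W[2]),'centre',W.mean(0).round(4))
x=(W[0]-W[1]+W[3]-W[2]);y=(W[0]-W[3]+W[1]-W[2]);print('yaw x',np.degrees(np.arctan2(x[1],x[0])),'yaw y',np.degrees(np.arctan2(y[1],y[0])))
# step lines mid (body/nose) and grip tops
st=np.array([[285,142],[215,290],[193,438]])/6.+[330,160]-.4
for p,z in zip(st,[.008+.014,.008+.011,.008+.008]): print('step',atz(d,p,z).round(4))
gt=np.array([[492,187],[424,335],[400,492]])/6.+[330,160]-.4
print('griptop',atz(d,gt,.066).round(4))
uv,P=cloud(d,200,330,180,300)
def rect(m):
    q=P[m][:,:2]; im=np.zeros((480,640),np.uint8);u=uv[m];im[u[:,1],u[:,0]]=255
    im=cv2.morphologyEx(im,cv2.MORPH_OPEN,np.ones((3,3)));k=im[uv[:,1],uv[:,0]]>0
    (cx,cy),(w,h),a=cv2.minAreaRect((P[k][:,:2]*1e3).astype(np.float32));print(k.sum(),round(cx,1),round(cy,1),'size',round(w,1),round(h,1),'ang',round(a,1),'z',np.median(P[k][:,2]).round(4))
rect((P[:,2]>.178)&(P[:,2]<.194)); rect((P[:,2]>.040)&(P[:,2]<.056)); rect((P[:,2]>.009)&(P[:,2]<.016))
a=cv2.resize(f[190:290,210:330],(720,600),interpolation=cv2.INTER_CUBIC);cv2.imwrite('pics/c2.png',a)
E
```

```text
rack [[ 0.6163 -0.3153]
 [ 0.5941 -0.3886]
 [ 0.4471 -0.3427]
 [ 0.47   -0.2678]]
sizes 76.7 78.4 153.8 154.0 centre [ 0.5319 -0.3286]
yaw x 73.06535600909767 yaw y -17.66580407963049
step [[ 0.5858 -0.3476  0.022 ]]
step [[ 0.5345 -0.3242  0.019 ]]
step [[ 0.4835 -0.3174  0.016 ]]
griptop [[ 0.5635 -0.4103  0.066 ]
 [ 0.5142 -0.3881  0.066 ]
 [ 0.4627 -0.3804  0.066 ]]
2988 460.9 -127.4 size 96.7 116.1 ang 49.7 z 0.1864
736 479.7 -117.9 size 201.4 154.3 ang 11.3 z 0.0466
887 481.0 -133.0 size 331.3 120.0 ang 32.6 z 0.013
```

View pics/c2.png

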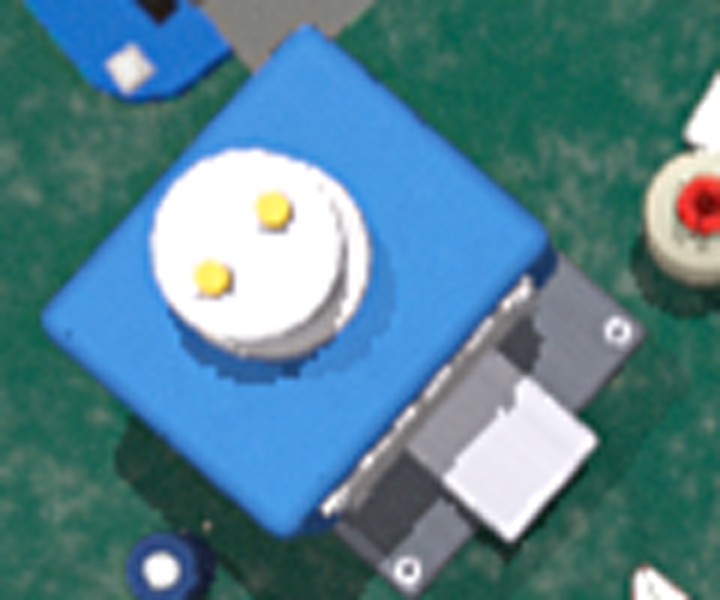

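The crop shows the head-top corners at (305,28), (548,240), (283,535) and (45,318). The rest's front corners are at (597,440) and (513,540), and the base plate's at (645,330) and (408,597). Now the fixture pose.

```bash
python3 - <<'E'
from h import *
d=load('pics/top0.npz')
C=lambda l:np.array(l,float)/6.+[210,190]-.4
n=lambda a:np.round(np.linalg.norm(a)*1e3,1)
def front(nm,l,z,x):
    W=atz(d,C(l),z)[:,:2];v=W[1]-W[0] # from right(-y) to left(+y)
    yaw=np.arctan2(v[1],v[0])-np.pi/2;o=W.mean(0)-x*np.array([np.cos(yaw),np.sin(yaw)])
    print(nm,W.round(4).tolist(),'len',n(v),'yaw',np.degrees(yaw).round(2),'origin',o.round(4))
front('head',[[548,240],[283,535]],.186,-.030)
front('headback',[[305,28],[45,318]],.186,-.030+.0967)
for z in(.045,.0475,.050):front('rest',[[597,440],[513,540]],z,-.072)
front('base',[[645,332],[410,597]],.012,-.060)
uv=np.array([[u,v] for u in range(285,310) for v in range(240,285)])
P=world(d,uv);m=(P[:,2]>.036)&(P[:,2]<.06);print('rest z',m.sum(),P[m][:,2].mean(),np.median(P[m][:,2]))
b=world(d,[[u,v] for u in range(300,320) for v in range(285,300)])[:,2];print('bench z',np.median(b))
E
```

```text
head [[0.4723, -0.199], [0.3885, -0.1266]] len 110.7 yaw 49.17 origin [ 0.45   -0.1401]
headback [[0.5313, -0.1293], [0.4481, -0.0583]] len 109.3 yaw 49.54 origin [ 0.4464 -0.1445]
rest [[0.4187, -0.2105], [0.3852, -0.1833]] len 43.2 yaw 50.92 origin [ 0.4474 -0.141 ]
rest [[0.4187, -0.2106], [0.3853, -0.1834]] len 43.0 yaw 50.92 origin [ 0.4474 -0.1411]
rest [[0.4186, -0.2106], [0.3853, -0.1836]] len 42.9 yaw 50.92 origin [ 0.4474 -0.1412]
base [[0.4567, -0.2256], [0.3645, -0.1466]] len 121.4 yaw 49.41 origin [ 0.4496 -0.1406]
rest z 461 0.046927422125017305 0.04697297979095394
bench z 0.0013422789448584993
```

```bash
cat >> h.py <<'E'
from scipy.spatial.transform import Rotation as Ro
def Rtool(yaw,lean=38):
    a,l=np.radians(yaw),np.radians(lean);X=np.array([np.cos(a),np.sin(a),0]);Y=np.array([-X[1],X[0],0]);Z=np.array([0,0,1.])
    z=np.sin(l)*X-np.cos(l)*Z;y=-Y;return np.c_[np.cross(y,z),y,z]
def tcp_for(o,yaw,z0):   # leaf origin xy, yaw, underside height -> TCP
    a=np.radians(yaw);X=np.array([np.cos(a),np.sin(a),0])
    return np.array([o[0],o[1],z0])-.053*X+[0,0,.042]+.002*Rtool(yaw)[:,2]
def plan(s,goals,R):     # rotate first, then straight pieces
    rv=Ro.from_matrix(s['tool_rot'].T@R).as_rotvec(degrees=True)/8
    print('t',s['time_s'],'turn total',rv.round(3),'rows>=',int(np.ceil(abs(rv).max())))
    p=s['position']
    for g in goals:
        dv=R.T@(np.array(g)-p)/.05;print('shift total',dv.round(3),'to',np.round(g,4));p=np.array(g)
E
python3 - <<'E'
from rig import env
from h import *
s=env.observe();print(s['position'],s['grip_width'])
yaw=71.9;R=Rtool(yaw);t=tcp_for((.4835,-.3174),yaw,.008);print(R.round(3))
pre=t-.09*R[:,2]
plan(s,[pre,t],R)
E
```

```text
[ 0.14867757 -0.52923762  0.21436352] 0.08522993786987534
[[ 0.245  0.951  0.191]
 [ 0.749 -0.311  0.585]
 [ 0.616 -0.    -0.788]]
t 0.1 turn total [ 2.32   4.351 -6.761] rows>= 7
shift total [1.954 5.049 3.938] to [ 0.4502 -0.4193  0.1193]
shift total [ 0.  -0.   1.8] to [ 0.4674 -0.3666  0.0484]
```

Emit:
move_arm --motion '[[[0,0,0],[0.232,0.435,-0.676]],[[0,0,0],[0.232,0.435,-0.676]],[[0,0,0],[0.232,0.435,-0.676]],[[0,0,0],[0.232,0.435,-0.676]],[[0,0,0],[0.232,0.435,-0.676]],[[0,0,0],[0.232,0.435,-0.676]],[[0,0,0],[0.232,0.435,-0.676]],[[0,0,0],[0.232,0.435,-0.676]],[[0,0,0],[0.232,0.435,-0.676]],[[0,0,0],[0.232,0.435,-0.676]],[[0,0,0],[0,0,0]]]' --claw 0.6 --force 40

```text
time_s: 1.2
position: [0.1487, -0.5298, 0.213]
tool_rot: [[0.244, 0.951, 0.191], [0.748, -0.31, 0.587], [0.617, -0.0, -0.787]]
ft_force: [0.3, -0.1, 0.3]
grip_width: 0.0342
gripper_force: 0.0
```

```bash
python3 - <<'E'
from rig import env
from h import *
s=env.observe();print(s['position'],s['grip_width'],s['q'])
yaw=71.9;R=Rtool(yaw);t=tcp_for((.4835,-.3174),yaw,.008)
pre=t-.09*R[:,2]
plan(s,[(pre[0],pre[1],.214),pre,t],R)
E
```

```text
[ 0.1487028  -0.52984873  0.2130123 ] 0.03421929762337608 [-91.76024804  39.39758456  52.85255697  12.07285082 124.15251084
 -70.18587805]
t 1.2 turn total [-0.005 -0.017  0.002] rows>= 1
shift total [3.145 5.045 2.432] to [ 0.4502 -0.4193  0.214 ]
shift total [-1.166  0.     1.492] to [ 0.4502 -0.4193  0.1193]
shift total [ 0.  -0.   1.8] to [ 0.4674 -0.3666  0.0484]
```

Emit:
move_arm --motion '[[[0.262,0.42,0.203],[0,0,0]],[[0.262,0.42,0.203],[0,0,0]],[[0.262,0.42,0.203],[0,0,0]],[[0.262,0.42,0.203],[0,0,0]],[[0.262,0.42,0.203],[0,0,0]],[[0.262,0.42,0.203],[0,0,0]],[[0.262,0.42,0.203],[0,0,0]],[[0.262,0.42,0.203],[0,0,0]],[[0.262,0.42,0.203],[0,0,0]],[[0.262,0.42,0.203],[0,0,0]],[[0.262,0.42,0.203],[0,0,0]],[[0.262,0.42,0.203],[0,0,0]],[[-0.3,0,0.373],[0,0,0]],[[-0.3,0,0.373],[0,0,0]],[[-0.3,0,0.373],[0,0,0]],[[-0.266,0,0.373],[0,0,0]],[[0,0,0],[0,0,0]]]'

```text
time_s: 2.9
position: [0.4495, -0.4178, 0.1186]
tool_rot: [[0.249, 0.95, 0.19], [0.747, -0.313, 0.587], [0.617, -0.004, -0.787]]
ft_force: [-0.2, -0.8, 0.2]
grip_width: 0.0341
gripper_force: 0.0
```

```bash
python3 - <<'E'
from rig import env,viewer
from h import *
s=env.observe();print(s['position'],s['grip_width'],s['q'])
d=viewer.get_image('wrist');np.savez('pics/w1.npz',**d);cv2.imwrite('pics/w1.png',d['frame'][:,:,::-1]);print(d['T_tool_cam'].round(3))
yaw=71.9;R=Rtool(yaw);t=tcp_for((.4835,-.3174),yaw,.008)
plan(s,[t],R)
E
```

```text
[ 0.44945458 -0.41779653  0.11861503] 0.03414320823050169 [-65.15111162  44.18314676  59.13841175  25.71223648 105.0153973
 -46.41466968]
[[ 0.001  0.965  0.262  0.067]
 [ 1.    -0.002  0.001  0.001]
 [ 0.001  0.262 -0.965 -0.159]
 [ 0.     0.     0.     1.   ]]
t 2.9 turn total [-0.012 -0.01  -0.034] rows>= 1
shift total [-0.009  0.023  1.774] to [ 0.4674 -0.3666  0.0484]
```

View pics/w1.png

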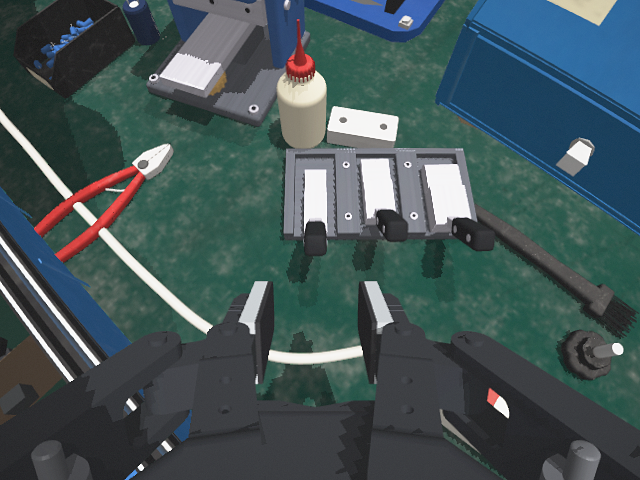

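The wrist view shows the thin leaf's grip at about (316,238), centred between the fingers (midline near 316). The noses point away, and the bottle at (302,105) is well clear. I'll advance and close.

Emit:
move_arm --motion '[[[0,0.01,0.35],[0,0,0]],[[0,0.01,0.35],[0,0,0]],[[0,0,0.35],[0,0,0]],[[0,0,0.3],[0,0,0]],[[0,0,0.22],[0,0,0]],[[0,0,0.2],[0,0,0]],[[0,0,0],[0,0,0]]]'

```text
time_s: 3.65
position: [0.468, -0.3669, 0.051]
tool_rot: [[0.245, 0.951, 0.191], [0.75, -0.311, 0.585], [0.615, -0.0, -0.789]]
ft_force: [-0.0, -0.4, -1.1]
grip_width: 0.0344
gripper_force: 0.0
```

Emit:
move_arm --motion '[[[0,0,0],[0,0,0]],[[0,0,0],[0,0,0]],[[0,0,0],[0,0,0]],[[0,0,0],[0,0,0]],[[0,0,0],[0,0,0]]]' --claw 1 --force 40

```text
time_s: 4.15
position: [0.4679, -0.3682, 0.0516]
tool_rot: [[0.245, 0.95, 0.192], [0.751, -0.311, 0.583], [0.614, 0.001, -0.789]]
ft_force: [-1.1, -3.8, 5.4]
grip_width: 0.0121
gripper_force: 39.5
```

```bash
python3 - <<'E'
from rig import env,viewer
from h import *
s=env.observe();print(s['position'],s['grip_width'],s['gripper_force'],s['ft_force'],s['tool_rot'].round(4).tolist())
d=viewer.get_image('wrist');np.savez('pics/w2.npz',**d);cv2.imwrite('pics/w2.png',d['frame'][:,:,::-1])
E
```

```text
[ 0.46792541 -0.36819987  0.05158889] 0.012061224868774435 39.50408203527331 [-1.1252011  -3.84411328  5.44085405] [[0.2449, 0.9503, 0.1921], [0.7505, -0.3112, 0.583], [0.6138, 0.0014, -0.7894]]
```

View pics/w2.png

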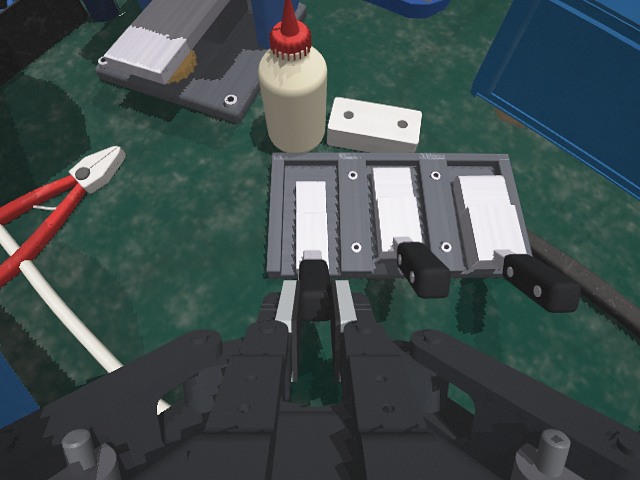

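The thin leaf's grip at (313,285) is clamped between the pads. I'll lift a little and check.

Emit:
move_arm --motion '[[[0.12,0,-0.16],[0,0,0]],[[0.18,0,-0.24],[0,0,0]],[[0.24,0,-0.32],[0,0,0]],[[0.24,0,-0.32],[0,0,0]],[[0.24,0,-0.32],[0,0,0]],[[0,0,0],[0,0,0]],[[0,0,0],[0,0,0]]]'

```text
time_s: 4.9
position: [0.4674, -0.3688, 0.1361]
tool_rot: [[0.245, 0.951, 0.191], [0.75, -0.311, 0.584], [0.614, 0.001, -0.789]]
ft_force: [0.4, 0.6, -0.6]
grip_width: 0.0122
gripper_force: 39.0
```

```bash
cat > f.py <<'E'
from h import *
FO=np.array([.4487,-.1410]);FY=49.5
def fix(x,y=0):
    a=np.radians(FY);return FO+x*np.array([np.cos(a),np.sin(a)])+y*np.array([-np.sin(a),np.cos(a)])
# leaf origin relative to TCP as gripped, in (X,Y,z) of leaf
def leaf_rel(tcp,o,yaw,z0=.008):
    a=np.radians(yaw);v=np.r_[np.array(o)-tcp[:2],z0-tcp[2]];return np.array([v[0]*np.cos(a)+v[1]*np.sin(a),-v[0]*np.sin(a)+v[1]*np.cos(a),v[2]])
def tcp_at(o,yaw,z0,rel):
    a=np.radians(yaw);return np.array([o[0]-rel[0]*np.cos(a)+rel[1]*np.sin(a),o[1]-rel[0]*np.sin(a)-rel[1]*np.cos(a),z0-rel[2]])
E
python3 - <<'E'
from rig import env
from f import *
s=env.observe();print(s['position'],s['grip_width'],s['ft_force'])
d=load('pics/top0.npz');b=atz(d,[[326,225]],.105);print('bottle',b)
rel=leaf_rel(np.array([.4679,-.3682,.0516]),(.4835,-.3174),71.9);print('rel',rel)
R=Rtool(FY);g=[tcp_at(fix(-.075),FY,.075,rel),tcp_at(fix(-.055),FY,.052,rel)]
plan(s,g,R)
E
```

```text
[ 0.46735922 -0.36883644  0.13609353] 0.01221937580126089 [ 0.4331127   0.63427446 -0.5878577 ]
bottle [[ 0.48898333 -0.24217725  0.105     ]]
rel [ 0.05313275  0.00095432 -0.0436    ]
t 4.9 turn total [-1.719  0.012  2.211] rows>= 3
shift total [ 0.305 -3.224  0.682] to [ 0.3662 -0.2391  0.1186]
shift total [0.032 0.    0.609] to [ 0.3792 -0.2238  0.0956]
```

Emit:
move_arm --motion '[[[0,0,0],[-0.43,0,0.553]],[[0,0,0],[-0.43,0,0.553]],[[0,0,0],[-0.43,0,0.553]],[[0,0,0],[-0.43,0,0.553]],[[0.05,-0.54,0.11],[0,0,0]],[[0.05,-0.54,0.11],[0,0,0]],[[0.05,-0.54,0.11],[0,0,0]],[[0.05,-0.54,0.11],[0,0,0]],[[0.05,-0.54,0.11],[0,0,0]],[[0.05,-0.52,0.13],[0,0,0]],[[0,0,0],[0,0,0]],[[0,0,0],[0,0,0]]]'

```text
time_s: 6.1
position: [0.3663, -0.2396, 0.1182]
tool_rot: [[0.513, 0.76, 0.399], [0.599, -0.65, 0.468], [0.615, -0.001, -0.789]]
ft_force: [0.4, 0.5, 0.4]
grip_width: 0.0118
gripper_force: 39.1
```

```bash
python3 - <<'E'
from rig import env,viewer
from f import *
s=env.observe();print(s['position'],s['grip_width'],s['ft_force'])
rel=np.array([.0531,.001,-.0436])
R=Rtool(FY);g=[tcp_at(fix(-.055),FY,.052,rel)]
plan(s,g,R)
d=viewer.get_image('wrist');np.savez('pics/w3.npz',**d);cv2.imwrite('pics/w3.png',d['frame'][:,:,::-1])
E
```

```text
[ 0.3662612  -0.23956349  0.11817883] 0.011828246945224226 [0.3898004  0.52120011 0.38140899]
t 6.1 turn total [-0.     0.007 -0.008] rows>= 1
shift total [ 0.043 -0.006  0.607] to [ 0.3793 -0.2238  0.0956]
```

View pics/w3.png

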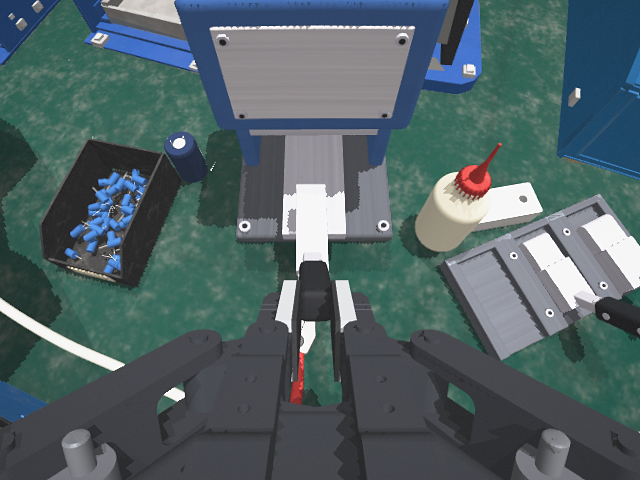

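The leaf, at column 313, is centred on the rest (284–345) and points straight at the mouth. I'll lower to the rest.

Emit:
move_arm --motion '[[[0.01,0,0.2],[0,0,0]],[[0.015,0,0.2],[0,0,0]],[[0.015,0,0.2],[0,0,0]],[[0,0,0],[0,0,0]],[[0,0,0],[0,0,0]]]'

```text
time_s: 6.65
position: [0.3794, -0.2241, 0.0958]
tool_rot: [[0.512, 0.761, 0.399], [0.6, -0.649, 0.468], [0.615, -0.001, -0.789]]
ft_force: [0.4, -0.3, -1.1]
grip_width: 0.012
gripper_force: 39.1
```

Emit:
move_arm --motion '[[[-0.012,0,0.016],[0,0,0]],[[-0.012,0,0.016],[0,0,0]],[[-0.012,0,0.016],[0,0,0]],[[0,0,0],[0,0,0]],[[0,0,0],[0,0,0]]]'

```text
time_s: 7.15
position: [0.3793, -0.2244, 0.0931]
tool_rot: [[0.513, 0.76, 0.399], [0.6, -0.65, 0.467], [0.615, 0.0, -0.789]]
ft_force: [0.6, -1.2, -0.4]
grip_width: 0.012
gripper_force: 39.1
```

Emit:
move_arm --motion '[[[-0.012,0,0.016],[0,0,0]],[[0,0,0],[0,0,0]],[[0,0,0],[0,0,0]]]'

```text
time_s: 7.45
position: [0.3793, -0.2243, 0.092]
tool_rot: [[0.513, 0.76, 0.399], [0.6, -0.65, 0.467], [0.615, -0.0, -0.789]]
ft_force: [-0.2, -0.2, -0.8]
grip_width: 0.0117
gripper_force: 39.1
```

Emit:
move_arm --motion '[[[-0.012,0,0.016],[0,0,0]],[[0,0,0],[0,0,0]],[[0,0,0],[0,0,0]]]'

```text
time_s: 7.75
position: [0.3793, -0.2242, 0.091]
tool_rot: [[0.513, 0.76, 0.399], [0.6, -0.65, 0.467], [0.615, -0.0, -0.789]]
ft_force: [0.3, -0.0, -0.4]
grip_width: 0.0119
gripper_force: 39.1
```

Underside estimated at 47.4 mm, no contact yet. Continuing.

Emit:
move_arm --motion '[[[-0.012,0,0.016],[0,0,0]],[[0,0,0],[0,0,0]],[[0,0,0],[0,0,0]]]'

```text
time_s: 8.05
position: [0.3794, -0.2242, 0.09]
tool_rot: [[0.513, 0.76, 0.399], [0.6, -0.65, 0.467], [0.615, -0.0, -0.789]]
ft_force: [0.6, -0.5, -0.8]
grip_width: 0.0121
gripper_force: 39.1
```

Emit:
move_arm --motion '[[[-0.006,0,0.008],[0,0,0]],[[0,0,0],[0,0,0]],[[0,0,0],[0,0,0]]]'

```text
time_s: 8.35
position: [0.3794, -0.2243, 0.0896]
tool_rot: [[0.512, 0.76, 0.4], [0.6, -0.65, 0.467], [0.615, 0.0, -0.789]]
ft_force: [-0.7, -0.2, 1.0]
grip_width: 0.0118
gripper_force: 39.4
```

Emit:
move_arm --motion '[[[-0.006,0,0.008],[0,0,0]],[[0,0,0],[0,0,0]],[[0,0,0],[0,0,0]]]'

```text
time_s: 8.65
position: [0.3794, -0.2243, 0.0891]
tool_rot: [[0.513, 0.76, 0.4], [0.6, -0.65, 0.467], [0.615, 0.0, -0.789]]
ft_force: [-1.1, -2.2, 2.8]
grip_width: 0.0117
gripper_force: 39.6
```

Emit:
move_arm --motion '[[[-0.006,0,0.008],[0,0,0]],[[0,0,0],[0,0,0]],[[0,0,0],[0,0,0]]]'

```text
time_s: 8.95
position: [0.3794, -0.2244, 0.0886]
tool_rot: [[0.513, 0.76, 0.4], [0.6, -0.65, 0.467], [0.615, 0.0, -0.789]]
ft_force: [-2.5, -3.0, 4.7]
grip_width: 0.0119
gripper_force: 39.8
```

Contact with the rest is at TCP z ≈ 0.0898, about 45–46 mm rest height. I'll ease off a touch and slide in.

Emit:
move_arm --motion '[[[0.006,0,-0.008],[0,0,0]],[[0.079,0,0.062],[0,0,0]],[[0.079,0,0.062],[0,0,0]],[[0.079,0,0.062],[0,0,0]],[[0.079,0,0.062],[0,0,0]],[[0.079,0,0.062],[0,0,0]],[[0.079,0,0.062],[0,0,0]],[[0.079,0,0.062],[0,0,0]],[[0.079,0,0.062],[0,0,0]],[[0,0,0],[0,0,0]],[[0,0,0],[0,0,0]]]'

```text
time_s: 10.05
position: [0.4061, -0.194, 0.0893]
tool_rot: [[0.512, 0.76, 0.401], [0.6, -0.65, 0.466], [0.614, 0.002, -0.789]]
ft_force: [-1.2, -4.1, 6.7]
grip_width: 0.012
gripper_force: 40.1
```

Emit:
move_arm --motion '[[[0.032,0,0.025],[0,0,0]],[[0.032,0,0.025],[0,0,0]],[[0.032,0,0.025],[0,0,0]],[[0.032,0,0.025],[0,0,0]],[[0,0,0],[0,0,0]],[[0,0,0],[0,0,0]]]'

```text
time_s: 10.65
position: [0.4114, -0.1881, 0.0895]
tool_rot: [[0.512, 0.76, 0.401], [0.6, -0.65, 0.466], [0.614, 0.002, -0.789]]
ft_force: [-4.3, -5.4, 10.0]
grip_width: 0.012
gripper_force: 40.4
```

Emit:
move_arm --motion '[[[0.032,0,0.025],[0,0,0]],[[0.032,0,0.025],[0,0,0]],[[0.032,0,0.025],[0,0,0]],[[0,0,0],[0,0,0]],[[0,0,0],[0,0,0]]]'

```text
time_s: 11.15
position: [0.4154, -0.1834, 0.0895]
tool_rot: [[0.512, 0.76, 0.401], [0.6, -0.65, 0.466], [0.614, 0.002, -0.789]]
ft_force: [-3.6, -5.6, 9.7]
grip_width: 0.012
gripper_force: 40.4
```

Emit:
move_arm --motion '[[[0.032,0,0.025],[0,0,0]],[[0.032,0,0.025],[0,0,0]],[[0.032,0,0.025],[0,0,0]],[[0,0,0],[0,0,0]],[[0,0,0],[0,0,0]]]'

```text
time_s: 11.65
position: [0.4193, -0.1788, 0.0895]
tool_rot: [[0.512, 0.76, 0.401], [0.6, -0.65, 0.466], [0.614, 0.002, -0.789]]
ft_force: [-3.6, -4.6, 10.3]
grip_width: 0.012
gripper_force: 40.4
```

Emit:
move_arm --motion '[[[0.012,0,-0.016],[0,0,0]],[[0.032,0,0.025],[0,0,0]],[[0.032,0,0.025],[0,0,0]],[[0.032,0,0.025],[0,0,0]],[[0,0,0],[0,0,0]],[[0,0,0],[0,0,0]]]'

```text
time_s: 12.25
position: [0.4226, -0.1733, 0.0897]
tool_rot: [[0.512, 0.76, 0.399], [0.599, -0.65, 0.468], [0.615, -0.0, -0.789]]
ft_force: [-0.0, 0.1, 0.7]
grip_width: 0.0121
gripper_force: 39.3
```

```bash
python3 - <<'E'
from rig import env,viewer
from f import *
s=env.observe();print(s['position'],s['grip_width'],s['ft_force'])
d=viewer.get_image('wrist');np.savez('pics/w4.npz',**d);f=d['frame'][:,:,::-1];cv2.imwrite('pics/w4.png',cv2.resize(f[60:320,180:460],(800,743),interpolation=cv2.INTER_CUBIC)[:600])
E
```

```text
[ 0.42260693 -0.1733336   0.08974176] 0.012091314276250442 [-0.01569193  0.11886937  0.73740899]
```

View pics/w4.png

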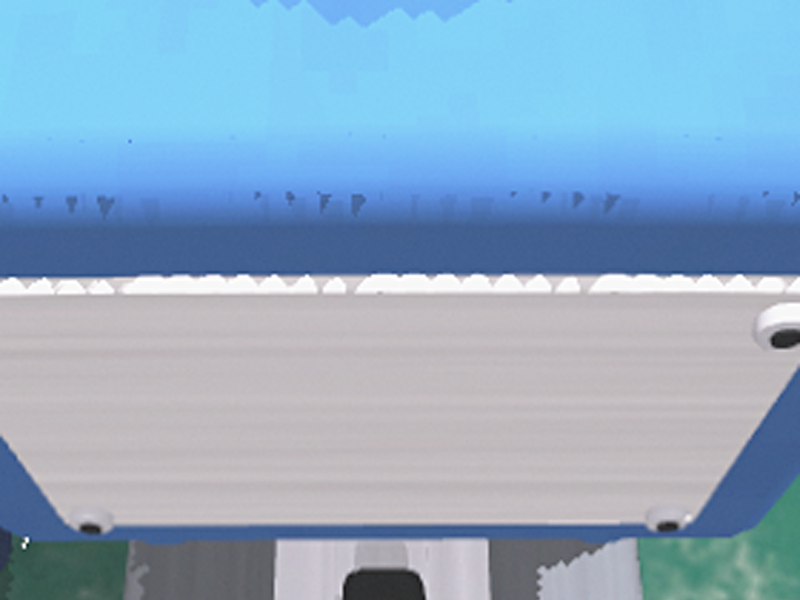

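The nose and step are under the head with no resistance, so the thin leaf passes. I'll withdraw it and take it back.

Emit:
move_arm --motion '[[[-0.158,0,-0.123],[0,0,0]],[[-0.158,0,-0.123],[0,0,0]],[[-0.158,0,-0.123],[0,0,0]],[[-0.158,0,-0.123],[0,0,0]],[[-0.158,0,-0.123],[0,0,0]],[[-0.158,0,-0.123],[0,0,0]],[[-0.158,0,-0.123],[0,0,0]],[[-0.158,0,-0.123],[0,0,0]],[[0.2,0,-0.26],[0,0,0]],[[0.24,0,-0.31],[0,0,0]],[[0.24,0,-0.31],[0,0,0]],[[0,0,0],[0,0,0]]]'

```text
time_s: 13.5
position: [0.3705, -0.2358, 0.1469]
tool_rot: [[0.512, 0.76, 0.401], [0.602, -0.65, 0.464], [0.613, 0.004, -0.79]]
ft_force: [-0.6, 0.2, -0.9]
grip_width: 0.012
gripper_force: 39.1
```

```bash
python3 - <<'E'
from rig import env
from f import *
s=env.observe();print(s['position'],s['ft_force'])
plan(s,[(.4674,-.3688,.136),(.4679,-.3685,.062)],Rtool(71.9))
plan(s,[(.4674,-.3688,.136)],s['tool_rot'])
E
```

```text
[ 0.37047128 -0.23578509  0.1468521 ] [-0.59741907  0.19183916 -0.873963  ]
t 13.5 turn total [ 1.742  0.028 -2.196] rows>= 3
shift total [-1.652  2.669 -1.015] to [ 0.4674 -0.3688  0.136 ]
shift total [-0.904  0.008  1.172] to [ 0.4679 -0.3685  0.062 ]
t 13.5 turn total [0. 0. 0.] rows>= 0
shift total [-0.743  3.201 -0.287] to [ 0.4674 -0.3688  0.136 ]
```

Emit:
move_arm --motion '[[[-0.124,0.534,-0.048],[0,0,0]],[[-0.124,0.534,-0.048],[0,0,0]],[[-0.124,0.534,-0.048],[0,0,0]],[[-0.124,0.534,-0.048],[0,0,0]],[[-0.124,0.534,-0.048],[0,0,0]],[[-0.124,0.534,-0.048],[0,0,0]],[[0,0,0],[0.435,0.007,-0.55]],[[0,0,0],[0.435,0.007,-0.55]],[[0,0,0],[0.435,0.007,-0.55]],[[0,0,0],[0.435,0.007,-0.55]],[[0,0,0],[0,0,0]],[[-0.25,0,0.32],[0,0,0]],[[-0.25,0,0.32],[0,0,0]],[[-0.25,0,0.32],[0,0,0]],[[0,0,0],[0,0,0]],[[0,0,0],[0,0,0]]]'

```text
time_s: 15.1
position: [0.4671, -0.3677, 0.0731]
tool_rot: [[0.247, 0.95, 0.191], [0.746, -0.312, 0.588], [0.618, -0.002, -0.786]]
ft_force: [0.1, -0.1, 0.1]
grip_width: 0.012
gripper_force: 39.2
```

```bash
python3 - <<'E'
from rig import env
from f import *
s=env.observe();print(s['position'],s['ft_force'])
plan(s,[(.4679,-.3685,.0525)],Rtool(71.9))
E
```

```text
[ 0.46708139 -0.3677117   0.07311246] [ 0.13873994 -0.11291535  0.1235342 ]
t 15.1 turn total [-0.007 -0.026 -0.019] rows>= 1
shift total [-0.262  0.02   0.319] to [ 0.4679 -0.3685  0.0525]
```

Emit:
move_arm --motion '[[[-0.087,0.01,0.106],[0,-0.02,0]],[[-0.087,0.01,0.106],[0,0,0]],[[-0.06,0,0.07],[0,0,0]],[[0,0,0],[0,0,0]],[[-0.015,0,0.02],[0,0,0]],[[0,0,0],[0,0,0]],[[0,0,0],[0,0,0]]]'

```text
time_s: 15.8
position: [0.4681, -0.3684, 0.0536]
tool_rot: [[0.246, 0.951, 0.19], [0.749, -0.31, 0.586], [0.616, -0.002, -0.788]]
ft_force: [0.7, 0.1, -0.9]
grip_width: 0.0121
gripper_force: 39.1
```

Emit:
move_arm --motion '[[[-0.009,0,0.012],[0,0,0]],[[-0.006,0,0.008],[0,0,0]],[[0,0,0],[0,0,0]],[[0,0,0],[0,0,0]]]'

```text
time_s: 16.2
position: [0.4681, -0.3683, 0.0522]
tool_rot: [[0.246, 0.951, 0.19], [0.748, -0.31, 0.586], [0.616, -0.002, -0.788]]
ft_force: [0.7, 0.1, -1.4]
grip_width: 0.0117
gripper_force: 39.2
```

Emit:
move_arm --motion '[[[-0.006,0,0.008],[0,0,0]],[[-0.006,0,0.008],[0,0,0]],[[0,0,0],[0,0,0]],[[0,0,0],[0,0,0]]]'

```text
time_s: 16.6
position: [0.4681, -0.3686, 0.0515]
tool_rot: [[0.246, 0.951, 0.19], [0.749, -0.311, 0.585], [0.616, -0.001, -0.788]]
ft_force: [-1.3, -2.1, 5.4]
grip_width: 0.0122
gripper_force: 39.8
```

Contact with the rack floor. Releasing and backing off.

Emit:
move_arm --motion '[[[0,0,0],[0,0,0]],[[0,0,0],[0,0,0]],[[0,0,0],[0,0,0]],[[0,0,-0.2],[0,0,0]],[[0,0,-0.4],[0,0,0]],[[0,0,-0.6],[0,0,0]],[[0,0,-0.6],[0,0,0]],[[0,0,0],[0,0,0]]]' --claw 0.6

```text
time_s: 17.4
position: [0.4507, -0.4242, 0.1252]
tool_rot: [[0.245, 0.95, 0.193], [0.752, -0.312, 0.581], [0.612, 0.003, -0.791]]
ft_force: [0.4, 0.3, -1.0]
grip_width: 0.0342
gripper_force: 0.0
```

```bash
python3 - <<'E'
from rig import env
from f import *
s=env.observe();print(s['position'],s['ft_force'],s['grip_width'])
R=Rtool(72.2);t=tcp_for((.5345,-.3242),72.2,.0105);plan(s,[t-.085*R[:,2]],R)
E
```

```text
[ 0.45071696 -0.42423875  0.12515956] [ 0.39122728  0.33908789 -0.97041041] 0.034156974425226756
t 17.4 turn total [ 0.046  0.035 -0.027] rows>= 1
shift total [0.175 0.984 0.321] to [ 0.5027 -0.4233  0.1179]
```

Emit:
move_arm --motion '[[[0.06,0.33,0.11],[0.046,0.035,-0.027]],[[0.06,0.33,0.11],[0,0,0]],[[0.055,0.324,0.1],[0,0,0]],[[0,0,0],[0,0,0]],[[0,0,0],[0,0,0]]]'

```text
time_s: 17.9
position: [0.5027, -0.4197, 0.1143]
tool_rot: [[0.241, 0.953, 0.184], [0.746, -0.303, 0.592], [0.62, -0.006, -0.784]]
ft_force: [1.2, -0.1, 1.0]
grip_width: 0.0343
gripper_force: 0.0
```

```bash
python3 - <<'E'
from rig import env,viewer
from f import *
s=env.observe();print(s['position'],s['tool_rot'].round(3).tolist())
d=viewer.get_image('wrist');np.savez('pics/w5.npz',pos=s['position'],rot=s['tool_rot'],**d);f=d['frame'][:,:,::-1]
cv2.imwrite('pics/w5.png',cv2.resize(f[130:355,180:480],(800,600),interpolation=cv2.INTER_CUBIC))
E
```

```text
[ 0.50266336 -0.4197304   0.11426658] [[0.241, 0.953, 0.184], [0.746, -0.303, 0.592], [0.62, -0.006, -0.784]]
```

View pics/w5.png

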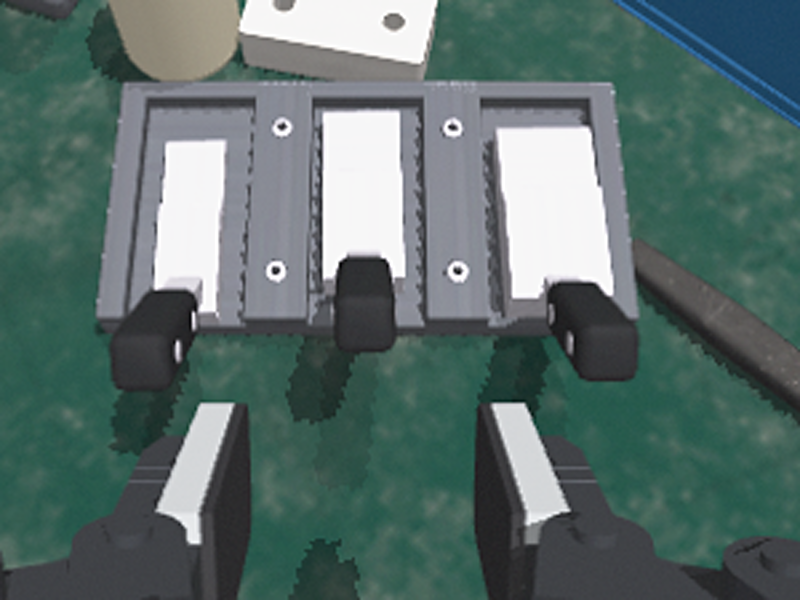

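The thin leaf lies flat in its channel (crop 190,230). The middle grip at 364 lies between the pads (midline 361). I'll measure the leaf yaws and the approach.

```bash
python3 - <<'E'
from f import *
d=load('pics/w5.npz');s=dict(position=d['pos'],tool_rot=d['rot'])
C=lambda l:np.array(l,float)/(800/300)+[180,130]-.3
for n,fr,bk,t in[('thin',[[166,142],[226,141]],[[156,290],[217,311]],6),('mid',[[323,112],[400,111]],[[323,285],[405,277]],9),('thick',[[497,128],[587,127]],[[510,297],[612,292]],12)]:
    F=atz(d,C(fr),.008+t/1e3,s)[:,:2];B=atz(d,C(bk),.012+t/1e3,s)[:,:2]
    v=F.mean(0)-B.mean(0);X=v/np.linalg.norm(v);print(n,'w',np.linalg.norm(F[1]-F[0]),'len',np.linalg.norm(v),'yaw',np.degrees(np.arctan2(v[1],v[0])),'origin',F.mean(0)-.025*X)
R=Rtool(72.2);s2=s;t=tcp_for((.5345,-.3242),72.2,.0105);plan(dict(s,time_s=0),[t],R)
E
```

```text
thin w 0.018391320502507354 len 0.054133956999533675 yaw 74.0156404665782 origin [ 0.48246876 -0.31833294]
mid w 0.023519966116401617 len 0.0581589864205418 yaw 73.19717202502142 origin [ 0.53292537 -0.32532061]
thick w 0.027107053715032664 len 0.055947410894148064 yaw 73.08992975809285 origin [ 0.58222101 -0.34895959]
t 0 turn total [-0.043 -0.041 -0.01 ] rows>= 1
shift total [-0.009  0.022  1.601] to [ 0.5187 -0.3735  0.0509]
```

Emit:
move_arm --motion '[[[0,0.01,0.3],[-0.04,-0.04,0]],[[0,0,0.35],[0,0,0]],[[0,0,0.35],[0,0,0]],[[0,0,0.3],[0,0,0]],[[0,0,0.2],[0,0,0]],[[0,0,0.1],[0,0,0]],[[0,0,0],[0,0,0]]]'

```text
time_s: 18.65
position: [0.5182, -0.3733, 0.0517]
tool_rot: [[0.242, 0.952, 0.189], [0.75, -0.307, 0.586], [0.616, -0.001, -0.788]]
ft_force: [-0.2, -0.1, 0.9]
grip_width: 0.0345
gripper_force: 0.0
```

Emit:
move_arm --motion '[[[0,0,0],[0,0,0]],[[0,0,0],[0,0,0]],[[0,0,0],[0,0,0]],[[0,0,0],[0,0,0]],[[0,0,0],[0,0,0]]]' --claw 1 --force 45

```text
time_s: 19.15
position: [0.5185, -0.374, 0.0523]
tool_rot: [[0.242, 0.952, 0.189], [0.751, -0.307, 0.585], [0.615, 0.001, -0.789]]
ft_force: [-1.9, -3.7, 5.9]
grip_width: 0.0118
gripper_force: 44.4
```

Emit:
move_arm --motion '[[[0.12,0,-0.16],[0,0,0]],[[0.18,0,-0.24],[0,0,0]],[[0.24,0,-0.32],[0,0,0]],[[0.24,0,-0.32],[0,0,0]],[[0.24,0,-0.32],[0,0,0]],[[0,0,0],[0,0,0]],[[0,0,0],[0,0,0]]]'

```text
time_s: 19.85
position: [0.518, -0.3747, 0.1367]
tool_rot: [[0.242, 0.952, 0.189], [0.75, -0.307, 0.585], [0.615, -0.0, -0.789]]
ft_force: [-0.2, -0.1, -0.8]
grip_width: 0.0119
gripper_force: 43.9
```

```bash
python3 - <<'E'
from rig import env
from f import *
s=env.observe();print(s['position'],s['grip_width'],s['ft_force'])
p=tcp_at(fix(-.055),FY,.055,np.array([.0531,0,-.0437]));p0=p.copy();p0[2]=s['position'][2]
plan(s,[p0,p],Rtool(FY)); plan(s,[p0],s['tool_rot'])
E
```

```text
[ 0.51797469 -0.37473563  0.13674182] 0.011864687573925945 [-0.24941626 -0.06172921 -0.79904827]
t 19.85 turn total [-1.742  0.006  2.229] rows>= 3
shift total [ 0.388 -4.09   0.303] to [ 0.3785 -0.2232  0.1367]
shift total [-0.468  0.     0.6  ] to [ 0.3785 -0.2232  0.0987]
t 19.85 turn total [0. 0. 0.] rows>= 0
shift total [ 1.599 -3.585  1.248] to [ 0.3785 -0.2232  0.1367]
```

Emit:
move_arm --motion '[[[0.277,0,-0.355],[-0.435,0,0.557]],[[0.277,-0.04,-0.355],[-0.435,0,0.557]],[[0,0,0],[-0.435,0,0.557]],[[0,0,0],[-0.435,0,0.557]],[[-0.011,-0.511,-0.008],[0,0,0]],[[-0.011,-0.511,-0.008],[0,0,0]],[[-0.011,-0.511,-0.008],[0,0,0]],[[-0.011,-0.511,-0.008],[0,0,0]],[[-0.011,-0.511,-0.008],[0,0,0]],[[-0.011,-0.511,-0.008],[0,0,0]],[[-0.011,-0.511,-0.008],[0,0,0]],[[-0.011,-0.511,-0.008],[0,0,0]],[[-0.25,0,0.32],[0,0,0]],[[-0.25,0,0.32],[0,0,0]],[[-0.25,0,0.32],[0,0,0]],[[-0.2,0,0.256],[0,0,0]],[[0,0,0],[0,0,0]],[[0,0,0],[0,0,0]]]'

```text
time_s: 21.65
position: [0.3571, -0.2453, 0.1044]
tool_rot: [[0.512, 0.76, 0.399], [0.599, -0.649, 0.469], [0.616, -0.001, -0.788]]
ft_force: [0.5, 0.4, -0.9]
grip_width: 0.0113
gripper_force: 44.1
```

```bash
python3 - <<'E'
from rig import env
from f import *
s=env.observe();print(s['position'],s['grip_width'],s['ft_force'])
p=tcp_at(fix(-.055),FY,.0475,np.array([.0515,.0,-.0437]))
plan(s,[p],Rtool(FY))
E
```

```text
[ 0.35713033 -0.24529003  0.10442977] 0.011318983329683905 [ 0.49448508  0.44528422 -0.88818965]
t 21.65 turn total [-0.008 -0.002 -0.006] rows>= 1
shift total [0.346 0.038 0.606] to [ 0.3795 -0.222   0.0912]
```

Emit:
move_arm --motion '[[[0.115,0.02,0.2],[0,0,0]],[[0.115,0.018,0.2],[0,0,0]],[[0.116,0,0.206],[0,0,0]],[[0,0,0],[0,0,0]],[[0,0,0],[0,0,0]]]'

```text
time_s: 22.15
position: [0.3798, -0.2218, 0.0913]
tool_rot: [[0.511, 0.761, 0.399], [0.6, -0.649, 0.469], [0.615, -0.0, -0.788]]
ft_force: [-0.2, 0.7, -0.6]
grip_width: 0.0114
gripper_force: 44.1
```

Emit:
move_arm --motion '[[[-0.012,0,0.016],[0,0,0]],[[0,0,0],[0,0,0]],[[0,0,0],[0,0,0]]]'

```text
time_s: 22.45
position: [0.3795, -0.2224, 0.0903]
tool_rot: [[0.512, 0.76, 0.4], [0.599, -0.65, 0.468], [0.615, -0.0, -0.788]]
ft_force: [-0.5, -0.6, 1.7]
grip_width: 0.0116
gripper_force: 44.3
```

Emit:
move_arm --motion '[[[-0.006,0,0.008],[0,0,0]],[[0,0,0],[0,0,0]],[[0,0,0],[0,0,0]]]'

```text
time_s: 22.75
position: [0.3796, -0.2226, 0.0899]
tool_rot: [[0.512, 0.76, 0.4], [0.6, -0.65, 0.467], [0.615, 0.0, -0.789]]
ft_force: [-3.1, -2.1, 3.8]
grip_width: 0.0116
gripper_force: 44.9
```

Emit:
move_arm --motion '[[[0.009,0,-0.012],[0,0,0]],[[0.079,0,0.062],[0,0,0]],[[0.079,0,0.062],[0,0,0]],[[0.079,0,0.062],[0,0,0]],[[0.079,0,0.062],[0,0,0]],[[0.079,0,0.062],[0,0,0]],[[0.079,0,0.062],[0,0,0]],[[0.079,0,0.062],[0,0,0]],[[0.079,0,0.062],[0,0,0]],[[0.079,0,0.062],[0,0,0]],[[0,0,0],[0,0,0]],[[0,0,0],[0,0,0]]]'

```text
time_s: 23.95
position: [0.409, -0.1874, 0.0902]
tool_rot: [[0.512, 0.761, 0.399], [0.599, -0.649, 0.469], [0.616, -0.001, -0.788]]
ft_force: [1.5, -0.2, 0.9]
grip_width: 0.0111
gripper_force: 44.3
```

Emit:
move_arm --motion '[[[0.012,0,-0.012],[0,0,0]],[[0.032,0,0.025],[0,0,0]],[[0.032,0,0.025],[0,0,0]],[[0,0,0],[0,0,0]],[[0,0,0],[0,0,0]]]'

```text
time_s: 24.45
position: [0.4116, -0.1845, 0.0911]
tool_rot: [[0.512, 0.761, 0.399], [0.599, -0.649, 0.468], [0.615, -0.001, -0.788]]
ft_force: [0.8, 0.4, -0.9]
grip_width: 0.0117
gripper_force: 44.1
```

Emit:
move_arm --motion '[[[0.032,0,0.025],[0,0,0]],[[0.032,0,0.025],[0,0,0]],[[0,0,0],[0,0,0]],[[0,0,0],[0,0,0]]]'

```text
time_s: 24.85
position: [0.4143, -0.1815, 0.0912]
tool_rot: [[0.512, 0.761, 0.399], [0.599, -0.649, 0.468], [0.615, -0.0, -0.788]]
ft_force: [-0.4, -0.0, -1.3]
grip_width: 0.0117
gripper_force: 44.1
```

Emit:
move_arm --motion '[[[0.032,0,0.025],[0,0,0]],[[0.032,0,0.025],[0,0,0]],[[0,0,0],[0,0,0]],[[0,0,0],[0,0,0]]]'

```text
time_s: 25.25
position: [0.4169, -0.1783, 0.0912]
tool_rot: [[0.512, 0.761, 0.399], [0.599, -0.649, 0.468], [0.615, -0.0, -0.788]]
ft_force: [0.5, -0.3, -0.3]
grip_width: 0.011
gripper_force: 44.1
```

Emit:
move_arm --motion '[[[-0.006,0,0.008],[0,0,0]],[[0.032,0,0.025],[0,0,0]],[[0.032,0,0.025],[0,0,0]],[[0,0,0],[0,0,0]],[[0,0,0],[0,0,0]]]'

```text
time_s: 25.75
position: [0.4196, -0.1752, 0.0907]
tool_rot: [[0.512, 0.761, 0.399], [0.599, -0.649, 0.468], [0.615, -0.0, -0.788]]
ft_force: [0.4, -0.0, -0.1]
grip_width: 0.0117
gripper_force: 44.1
```

Emit:
move_arm --motion '[[[0.032,0,0.025],[0,0,0]],[[0.032,0,0.025],[0,0,0]],[[0.032,0,0.025],[0,0,0]],[[0,0,0],[0,0,0]],[[0,0,0],[0,0,0]]]'

```text
time_s: 26.25
position: [0.4235, -0.1706, 0.0907]
tool_rot: [[0.512, 0.761, 0.399], [0.599, -0.649, 0.468], [0.615, -0.0, -0.788]]
ft_force: [0.1, 0.3, 1.0]
grip_width: 0.0117
gripper_force: 44.1
```

The middle leaf passes too, 12 mm past the edge with no force. Returning it.

Emit:
move_arm --motion '[[[-0.158,0,-0.123],[0,0,0]],[[-0.2,0,-0.156],[0,0,0]],[[-0.2,0,-0.156],[0,0,0]],[[-0.2,0,-0.156],[0,0,0]],[[-0.2,0,-0.156],[0,0,0]],[[-0.2,0,-0.156],[0,0,0]],[[-0.2,0,-0.156],[0,0,0]],[[-0.1,0,-0.08],[0,0,0]],[[0.25,0,-0.32],[0,0,0]],[[0.28,0,-0.36],[0,0,0]],[[0.28,0,-0.36],[0,0,0]],[[0.28,0,-0.36],[0,0,0]],[[0,0,0],[0,0,0]]]'

```text
time_s: 27.55
position: [0.3636, -0.2421, 0.1812]
tool_rot: [[0.511, 0.761, 0.401], [0.602, -0.649, 0.464], [0.613, 0.004, -0.79]]
ft_force: [-0.5, -0.4, -1.6]
grip_width: 0.0115
gripper_force: 44.1
```

```bash
python3 - <<'E'
from rig import env
from f import *
s=env.observe();print(s['position'],s['ft_force'])
plan(s,[(.5182,-.3743,s['position'][2])],s['tool_rot'])
R=np.array([[0.242, 0.952, 0.189], [0.751, -0.307, 0.585], [0.615, 0.001, -0.789]]);plan(s,[],R)
print(R.T@[0,0,-(s['position'][2]-.065)/.05])
E
```

```text
[ 0.36360686 -0.24211165  0.18117094] [-0.51311863 -0.35427856 -1.55392156]
t 27.55 turn total [0. 0. 0.] rows>= 0
shift total [-0.013  4.068  0.011] to [ 0.5182 -0.3743  0.1812]
t 27.55 turn total [ 1.754  0.019 -2.217] rows>= 3
[-1.42890255 -0.00232342  1.83317742]
```

Emit:
move_arm --motion '[[[0,0.508,0],[0,0,0]],[[0,0.508,0],[0,0,0]],[[0,0.508,0],[0,0,0]],[[0,0.508,0],[0,0,0]],[[0,0.508,0],[0,0,0]],[[0,0.508,0],[0,0,0]],[[0,0.508,0],[0,0,0]],[[-0.013,0.508,0.011],[0,0,0]],[[0,0,0],[0.439,0.005,-0.554]],[[0,0,0],[0.439,0.005,-0.554]],[[0,0,0],[0.439,0.005,-0.554]],[[0,0,0],[0.439,0.005,-0.554]],[[-0.238,0,0.305],[0,0,0]],[[-0.238,0,0.305],[0,0,0]],[[-0.238,0,0.305],[0,0,0]],[[-0.238,0,0.305],[0,0,0]],[[-0.238,0,0.305],[0,0,0]],[[0,0,0],[0,0,0]],[[0,0,0],[0,0,0]]]'

```text
time_s: 29.45
position: [0.5175, -0.3729, 0.0813]
tool_rot: [[0.243, 0.952, 0.187], [0.747, -0.307, 0.59], [0.619, -0.003, -0.786]]
ft_force: [0.9, 0.2, -0.2]
grip_width: 0.012
gripper_force: 44.1
```

```bash
python3 - <<'E'
from rig import env
from f import *
s=env.observe();print(s['position'],s['ft_force'])
R=np.array([[0.242, 0.952, 0.189], [0.751, -0.307, 0.585], [0.615, 0.001, -0.789]]);plan(s,[(.5183,-.3743,.055)],R)
E
```

```text
[ 0.51752717 -0.37286348  0.08129349] [ 0.87051296  0.15042521 -0.18712474]
t 29.45 turn total [-0.023 -0.036 -0.019] rows>= 1
shift total [-0.341  0.023  0.401] to [ 0.5183 -0.3743  0.055 ]
```

Emit:
move_arm --motion '[[[-0.114,0.012,0.134],[-0.02,-0.03,0]],[[-0.114,0.011,0.134],[0,0,0]],[[-0.113,0,0.133],[0,0,0]],[[0,0,0],[0,0,0]],[[0,0,0],[0,0,0]]]'

```text
time_s: 29.95
position: [0.5184, -0.3743, 0.0554]
tool_rot: [[0.244, 0.951, 0.189], [0.75, -0.309, 0.585], [0.615, -0.001, -0.789]]
ft_force: [0.4, 0.5, -1.3]
grip_width: 0.0113
gripper_force: 44.1
```

Emit:
move_arm --motion '[[[-0.012,0,0.016],[0,0,0]],[[-0.012,0,0.016],[0,0,0]],[[0,0,0],[0,0,0]],[[0,0,0],[0,0,0]]]'

```text
time_s: 30.35
position: [0.5184, -0.3743, 0.0537]
tool_rot: [[0.244, 0.951, 0.19], [0.75, -0.309, 0.585], [0.615, -0.0, -0.789]]
ft_force: [-0.6, 0.3, -0.7]
grip_width: 0.0116
gripper_force: 44.2
```

Emit:
move_arm --motion '[[[-0.006,0,0.008],[0,0,0]],[[0,0,0],[0,0,0]],[[0,0,0],[0,0,0]]]'

```text
time_s: 30.65
position: [0.5184, -0.3743, 0.0531]
tool_rot: [[0.244, 0.951, 0.19], [0.75, -0.309, 0.585], [0.615, -0.0, -0.789]]
ft_force: [-0.0, -0.4, 0.2]
grip_width: 0.0118
gripper_force: 44.3
```

Emit:
move_arm --motion '[[[-0.006,0,0.008],[0,0,0]],[[-0.003,0,0.004],[0,0,0]],[[0,0,0],[0,0,0]]]'

```text
time_s: 30.95
position: [0.5184, -0.3743, 0.0524]
tool_rot: [[0.244, 0.951, 0.19], [0.75, -0.309, 0.585], [0.615, -0.0, -0.789]]
ft_force: [-0.4, -0.4, 0.6]
grip_width: 0.0113
gripper_force: 44.5
```

Emit:
move_arm --motion '[[[0,0,0],[0,0,0]],[[0,0,0],[0,0,0]],[[0,0,0],[0,0,0]],[[0,0,-0.2],[0,0,0]],[[0,0,-0.4],[0,0,0]],[[0,0,-0.6],[0,0,0]],[[0,0,-0.6],[0,0,0]],[[0,0,0],[0,0,0]]]' --claw 0.6

```text
time_s: 31.75
position: [0.501, -0.4301, 0.1267]
tool_rot: [[0.243, 0.95, 0.193], [0.754, -0.311, 0.579], [0.611, 0.005, -0.792]]
ft_force: [-0.2, -0.1, -1.2]
grip_width: 0.0338
gripper_force: 0.0
```

```bash
python3 - <<'E'
from rig import env
from f import *
s=env.observe();print(s['position'],s['ft_force'],s['grip_width'])
R=Rtool(72.2);t=tcp_for((.5836,-.348),72.2,.0105);plan(s,[t-.085*R[:,2]],R)
E
```

```text
[ 0.50100074 -0.43012836  0.12665984] [-0.20290673 -0.07948411 -1.15465987] 0.03382724301860687
t 31.75 turn total [ 0.051  0.046 -0.008] rows>= 1
shift total [-0.118  1.071  0.13 ] to [ 0.5518 -0.4471  0.1179]
```

Emit:
move_arm --motion '[[[-0.04,0.357,0.04],[0.05,0.04,0]],[[-0.04,0.357,0.045],[0,0,0]],[[-0.038,0.357,0.045],[0,0,0]],[[0,0,0],[0,0,0]],[[0,0,0],[0,0,0]]]'

```text
time_s: 32.25
position: [0.5519, -0.4434, 0.1137]
tool_rot: [[0.243, 0.953, 0.183], [0.747, -0.304, 0.592], [0.62, -0.007, -0.785]]
ft_force: [-0.3, 0.3, -1.0]
grip_width: 0.0343
gripper_force: 0.0
```

```bash
python3 - <<'E'
from rig import env,viewer
from f import *
s=env.observe();print(s['position'],s['tool_rot'].round(3).tolist())
d=viewer.get_image('wrist');np.savez('pics/w6.npz',pos=s['position'],rot=s['tool_rot'],**d);f=d['frame'][:,:,::-1]
cv2.imwrite('pics/w6.png',cv2.resize(f[130:355,120:420],(800,600),interpolation=cv2.INTER_CUBIC))
R=Rtool(72.2);t=tcp_for((.5836,-.348),72.2,.0105);plan(s,[t],R)
E
```

```text
[ 0.55190098 -0.44336654  0.11366778] [[0.243, 0.953, 0.183], [0.747, -0.304, 0.592], [0.62, -0.007, -0.785]]
t 32.25 turn total [-0.046 -0.036 -0.02 ] rows>= 1
shift total [-0.005  0.021  1.589] to [ 0.5678 -0.3973  0.0509]
```

View pics/w6.png

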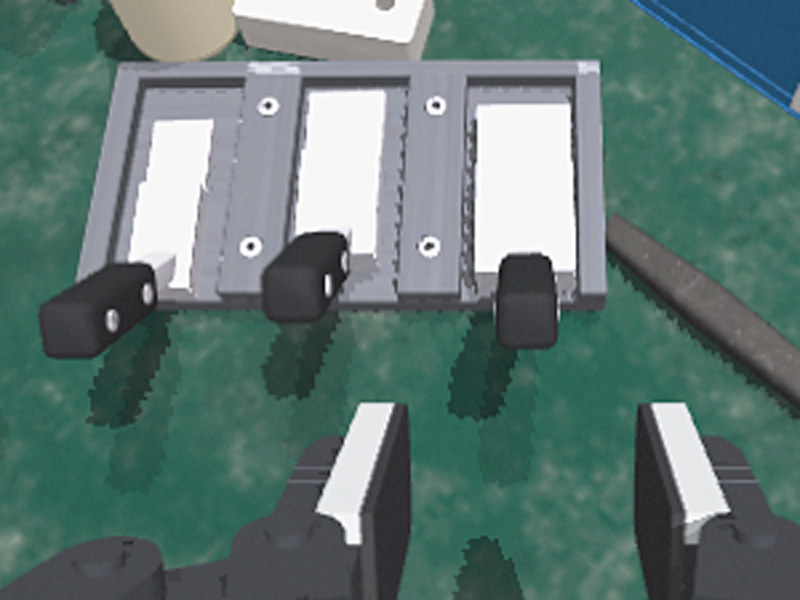

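The thin and middle leaves lie flat in their channels. The thick grip at 527 lies between the pads (midline 522). Grasping it.

Emit:
move_arm --motion '[[[0,0.012,0.3],[-0.04,-0.04,0]],[[0,0.01,0.35],[0,0,0]],[[0,0,0.35],[0,0,0]],[[0,0,0.3],[0,0,0]],[[0,0,0.2],[0,0,0]],[[0,0,0.09],[0,0,0]],[[0,0,0],[0,0,0]]]'

```text
time_s: 33.0
position: [0.5679, -0.3974, 0.0517]
tool_rot: [[0.244, 0.951, 0.188], [0.75, -0.308, 0.585], [0.615, -0.002, -0.789]]
ft_force: [0.6, 0.6, -0.4]
grip_width: 0.0339
gripper_force: 0.0
```

Emit:
move_arm --motion '[[[0,0,0],[0,0,0]],[[0,0,0],[0,0,0]],[[0,0,0],[0,0,0]],[[0,0,0],[0,0,0]],[[0,0,0],[0,0,0]]]' --claw 1 --force 50

```text
time_s: 33.5
position: [0.568, -0.3982, 0.0523]
tool_rot: [[0.244, 0.951, 0.189], [0.751, -0.308, 0.584], [0.614, -0.0, -0.789]]
ft_force: [-2.4, -2.3, 6.0]
grip_width: 0.011
gripper_force: 49.2
```

Emit:
move_arm --motion '[[[0.12,0,-0.16],[0,0,0]],[[0.24,0,-0.32],[0,0,0]],[[0.28,0,-0.36],[0,0,0]],[[0.28,0,-0.36],[0,0,0]],[[0.28,0,-0.36],[0,0,0]],[[0.28,0,-0.36],[0,0,0]],[[0.12,0,-0.16],[0,0,0]],[[0,0,0],[0,0,0]],[[0,0,0],[0,0,0]]]'

```text
time_s: 34.4
position: [0.5678, -0.3981, 0.1816]
tool_rot: [[0.245, 0.951, 0.187], [0.749, -0.308, 0.586], [0.615, -0.003, -0.788]]
ft_force: [-0.1, -0.2, -2.3]
grip_width: 0.011
gripper_force: 48.8
```

```bash
python3 - <<'E'
from rig import env
from f import *
s=env.observe();print(s['position'],s['grip_width'],s['ft_force'])
p=tcp_at(fix(-.085),FY,.060,np.array([.0515,0,-.0437]));p0=p.copy();p0[2]=s['position'][2]
plan(s,[p0,p],Rtool(FY))
E
```

```text
[ 0.56782316 -0.39812362  0.18161711] 0.010992118725903386 [-0.13206422 -0.24883786 -2.32064738]
t 34.4 turn total [-1.754  0.007  2.21 ] rows>= 3
shift total [-0.289 -5.151 -0.226] to [ 0.3601 -0.2448  0.1816]
shift total [-0.959  0.     1.228] to [ 0.3601 -0.2448  0.1037]
```

Emit:
move_arm --motion '[[[0,0,0],[-0.438,0,0.553]],[[0,0,0],[-0.438,0,0.553]],[[0,0,0],[-0.438,0,0.553]],[[0,0,0],[-0.438,0,0.553]],[[-0.029,-0.515,-0.023],[0,0,0]],[[-0.029,-0.515,-0.023],[0,0,0]],[[-0.029,-0.515,-0.023],[0,0,0]],[[-0.029,-0.515,-0.023],[0,0,0]],[[-0.029,-0.515,-0.023],[0,0,0]],[[-0.029,-0.515,-0.023],[0,0,0]],[[-0.029,-0.515,-0.023],[0,0,0]],[[-0.029,-0.515,-0.023],[0,0,0]],[[-0.029,-0.515,-0.023],[0,0,0]],[[-0.029,-0.515,-0.023],[0,0,0]],[[-0.24,0,0.307],[0,0,0]],[[-0.24,0,0.307],[0,0,0]],[[-0.24,0,0.307],[0,0,0]],[[-0.239,0,0.307],[0,0,0]],[[0,0,0],[0,0,0]],[[0,0,0],[0,0,0]]]'

```text
time_s: 36.4
position: [0.3602, -0.2451, 0.1046]
tool_rot: [[0.512, 0.76, 0.4], [0.6, -0.649, 0.468], [0.615, 0.0, -0.788]]
ft_force: [-0.3, -0.4, -0.9]
grip_width: 0.0114
gripper_force: 49.0
```

```bash
python3 - <<'E'
from rig import env
from f import *
s=env.observe();print(s['position'],s['grip_width'],s['ft_force'])
p=tcp_at(fix(-.055),FY,.048,np.array([.0515,0,-.0437]))
plan(s,[p],Rtool(FY))
E
```

```text
[ 0.36015335 -0.24509366  0.10460373] 0.011376885090583603 [-0.34696541 -0.3526285  -0.87768914]
t 36.4 turn total [0.002 0.003 0.001] rows>= 1
shift total [ 0.316 -0.005  0.575] to [ 0.3795 -0.222   0.0917]
```

Emit:
move_arm --motion '[[[0.106,0,0.192],[0,0,0]],[[0.105,0,0.192],[0,0,0]],[[0.105,0,0.191],[0,0,0]],[[0,0,0],[0,0,0]],[[0,0,0],[0,0,0]]]'

```text
time_s: 36.9
position: [0.38, -0.222, 0.0918]
tool_rot: [[0.511, 0.761, 0.4], [0.601, -0.649, 0.467], [0.615, 0.002, -0.789]]
ft_force: [1.4, 0.6, -1.4]
grip_width: 0.0114
gripper_force: 49.0
```

Emit:
move_arm --motion '[[[-0.012,0,0.016],[0,0,0]],[[0,0,0],[0,0,0]],[[0,0,0],[0,0,0]]]'

```text
time_s: 37.2
position: [0.3798, -0.2227, 0.0907]
tool_rot: [[0.512, 0.76, 0.401], [0.6, -0.65, 0.466], [0.615, 0.002, -0.789]]
ft_force: [-0.6, 0.4, -0.3]
grip_width: 0.0116
gripper_force: 49.1
```

Emit:
move_arm --motion '[[[-0.006,0,0.008],[0,0,0]],[[0,0,0],[0,0,0]],[[0,0,0],[0,0,0]]]'

```text
time_s: 37.5
position: [0.3798, -0.2228, 0.0903]
tool_rot: [[0.511, 0.76, 0.401], [0.601, -0.65, 0.466], [0.614, 0.002, -0.789]]
ft_force: [-1.8, -1.3, 4.1]
grip_width: 0.0112
gripper_force: 49.8
```

Emit:
move_arm --motion '[[[0.008,0,-0.01],[0,0,0]],[[0.079,0,0.062],[0,0,0]],[[0.079,0,0.062],[0,0,0]],[[0.079,0,0.062],[0,0,0]],[[0.079,0,0.062],[0,0,0]],[[0.079,0,0.062],[0,0,0]],[[0.079,0,0.062],[0,0,0]],[[0.079,0,0.062],[0,0,0]],[[0.079,0,0.062],[0,0,0]],[[0,0,0],[0,0,0]],[[0,0,0],[0,0,0]]]'

```text
time_s: 38.6
position: [0.406, -0.1917, 0.0907]
tool_rot: [[0.511, 0.761, 0.4], [0.6, -0.649, 0.467], [0.615, 0.001, -0.789]]
ft_force: [0.5, 0.4, -0.7]
grip_width: 0.0114
gripper_force: 49.0
```

Emit:
move_arm --motion '[[[0.032,0,0.025],[0,0,0]],[[0.032,0,0.025],[0,0,0]],[[0.032,0,0.025],[0,0,0]],[[0,0,0],[0,0,0]],[[0,0,0],[0,0,0]]]'

```text
time_s: 39.1
position: [0.4099, -0.1871, 0.0907]
tool_rot: [[0.511, 0.76, 0.4], [0.6, -0.649, 0.467], [0.615, 0.002, -0.789]]
ft_force: [0.5, -0.6, -1.2]
grip_width: 0.011
gripper_force: 49.1
```

Emit:
move_arm --motion '[[[0.032,0,0.025],[0,0,0]],[[0.032,0,0.025],[0,0,0]],[[0,0,0],[0,0,0]],[[0,0,0],[0,0,0]]]'

```text
time_s: 39.5
position: [0.4125, -0.184, 0.0907]
tool_rot: [[0.511, 0.76, 0.4], [0.6, -0.649, 0.467], [0.615, 0.002, -0.789]]
ft_force: [0.6, -0.2, -0.8]
grip_width: 0.0112
gripper_force: 49.1
```

Step estimated at about −5 mm. Now 1 mm steps.

Emit:
move_arm --motion '[[[0.016,0,0.012],[0,0,0]],[[0.016,0,0.012],[0,0,0]],[[0,0,0],[0,0,0]],[[0,0,0],[0,0,0]]]'

```text
time_s: 39.9
position: [0.4138, -0.1826, 0.0907]
tool_rot: [[0.512, 0.76, 0.4], [0.6, -0.65, 0.467], [0.615, 0.002, -0.789]]
ft_force: [-0.1, 0.2, -0.7]
grip_width: 0.0111
gripper_force: 49.1
```

Emit:
move_arm --motion '[[[0.016,0,0.012],[0,0,0]],[[0.016,0,0.012],[0,0,0]],[[0,0,0],[0,0,0]],[[0,0,0],[0,0,0]]]'

```text
time_s: 40.3
position: [0.415, -0.1818, 0.0908]
tool_rot: [[0.512, 0.76, 0.4], [0.601, -0.65, 0.465], [0.614, 0.003, -0.79]]
ft_force: [-6.3, -3.9, 3.3]
grip_width: 0.0116
gripper_force: 50.0
```

Emit:
move_arm --motion '[[[0.016,0,0.012],[0,0,0]],[[0.016,0,0.012],[0,0,0]],[[0,0,0],[0,0,0]],[[0,0,0],[0,0,0]]]'

```text
time_s: 40.7
position: [0.4159, -0.1821, 0.091]
tool_rot: [[0.512, 0.76, 0.4], [0.604, -0.65, 0.462], [0.611, 0.005, -0.792]]
ft_force: [-14.7, -11.7, 10.1]
grip_width: 0.0113
gripper_force: 51.7
```

It binds (about 18 N horizontal). I'll ease the push, set it down on the rest and let go.

Emit:
move_arm --motion '[[[-0.016,0,-0.012],[0,0,0]],[[-0.016,0,-0.012],[0,0,0]],[[-0.008,0,0.01],[0,0,0]],[[0,0,0],[0,0,0]],[[0,0,0],[0,0,0]]]'

```text
time_s: 41.2
position: [0.415, -0.182, 0.0905]
tool_rot: [[0.511, 0.76, 0.401], [0.602, -0.65, 0.465], [0.614, 0.003, -0.789]]
ft_force: [-7.4, -6.1, 7.7]
grip_width: 0.0115
gripper_force: 50.8
```

Emit:
move_arm --motion '[[[-0.012,0,-0.009],[0,0,0]],[[0,0,0],[0,0,0]],[[0,0,0],[0,0,0]]]'

```text
time_s: 41.5
position: [0.4148, -0.182, 0.0904]
tool_rot: [[0.511, 0.76, 0.401], [0.601, -0.65, 0.466], [0.615, 0.003, -0.789]]
ft_force: [-3.4, -3.8, 7.6]
grip_width: 0.0111
gripper_force: 50.2
```

Emit:
move_arm --motion '[[[0,0,0],[0,0,0]],[[0,0,0],[0,0,0]],[[0,0,0],[0,0,0]],[[0,0,-0.1],[0,0,0]],[[0,0,-0.2],[0,0,0]],[[0,0,-0.4],[0,0,0]],[[0,0,-0.5],[0,0,0]],[[0,0,-0.5],[0,0,0]],[[0,0,-0.4],[0,0,0]],[[0,0,0],[0,0,0]],[[0,0,0],[0,0,0]]]' --claw 0.6

```text
time_s: 42.6
position: [0.3725, -0.2306, 0.1728]
tool_rot: [[0.512, 0.76, 0.401], [0.6, -0.65, 0.466], [0.615, 0.002, -0.789]]
ft_force: [-0.9, 0.9, -0.7]
grip_width: 0.0341
gripper_force: 0.0
```

```bash
python3 - <<'E'
from rig import env,viewer
from f import *
s=env.observe();print(s['position'],s['time_s'],s['ft_force'])
for n in('wrist','top'):
    d=viewer.get_image(n);np.savez(f'pics/{n}_end.npz',pos=s['position'],rot=s['tool_rot'],**d);cv2.imwrite(f'pics/{n}_end.png',d['frame'][:,:,::-1])
    ss=s if n=='wrist' else None
    g=np.mgrid[0:480:1,0:640:1];uv=np.c_[g[1].ravel(),g[0].ravel()];P=world(d,uv,ss)
    a=np.radians(FY);v=P[:,:2]-FO;X=v@[np.cos(a),np.sin(a)];Y=v@[-np.sin(a),np.cos(a)]
    dark=d['frame'].reshape(-1,3).max(1)<60
    m=dark&(X>-.095)&(X<-.03)&(abs(Y)<.02)&(P[:,2]>.07)&(P[:,2]<.118)   # grip
    print(n,'grip n',m.sum(),'X',np.percentile(X[m],[2,50,98]).round(4) if m.any() else'','Y',np.median(Y[m]).round(4) if m.any() else'','z',np.percentile(P[m,2],[2,98]).round(4) if m.any() else'')
    b=(X>-.045)&(X<-.031)&(abs(Y)<.011)&(P[:,2]>.05)&(P[:,2]<.075)&~dark
    if b.any(): c=np.c_[X[b],Y[b],np.ones(b.sum())];print('body top',b.sum(),np.median(P[b,2]),np.linalg.lstsq(c,P[b,2],rcond=None)[0].round(3))
E
```

```text
[ 0.372457   -0.23063759  0.17281907] 42.6 [-0.8812507   0.88864444 -0.74586412]
wrist grip n 87 X [-0.0699 -0.06   -0.038 ] Y 0.004 z [0.0814 0.1078]
body top 59 0.05960822811744265 [2.681e+00 2.000e-03 1.460e-01]
top grip n 87 X [-0.0687 -0.0529 -0.0381] Y -0.0005 z [0.08   0.1101]
body top 23 0.06494419843313748 [-0.308  0.041  0.055]
```

```bash
python3 -c "
from rig import env
print(env.close_job())"
```

```text
the job is handed in; nothing more can be done
None
```

The thick leaf binds: its 12 mm nose went in and its step stopped against the bar. The thin and middle leaves passed freely, so the gap is over 13 mm. From where the leaves touched down, the rest is about 45 mm high and the gap about 15 mm. The thick leaf is left in the gap at the bar, the other two are back flat in the rack, and the job was handed in at about 43 s with no verdict returned.

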